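Fill the collet rack and slide it home

ROBOT

A 6-joint arm with a two-finger parallel gripper is mounted at the origin on the work surface. World frame = base frame: x ahead of the robot, y to its left, z up, the work surface at z = 0. Lengths are in m, angles in rad, forces in N, time in s.
With the tool pointing down it reaches from about 0.3 to 0.875 m from the base axis. Payload 6.4 kg.
Tool frame: the origin (TCP) lies at the very end of the fingers, on their centre line; the grasp point (between the pads) lies 19 mm behind it (env.grip_depth is the distance from the TCP to the grasp point, in m); z points along the fingers, y is the line along which they close (so a half turn about z gives the same grasp; the last joint's range is limited). The gripper opens to 88 mm and grips with 3 to 60 N. Pads are 18 mm wide; open, the fingers measure 123 mm over their backs; the gripper's body (75 mm by 187 mm) begins 45 mm behind the grasp point.
Start: joints at [-1.358, 0.181, 1.607, -0, 1.354, -0.206], TCP at [0.234, -0.525, 0.216] pointing down, gripper open.
Joint ranges: [-2.99, 2.99], [-0.89, 2.07], [0.3, 2.58], [-1.14, 4.28], [0, 2.63], [-3.12, 3.12]. Speed limits (rad/s): [2.57, 2.57, 3.01, 3.14, 3.14, 3.14].

INTERFACE

Orientations are given as a unit quaternion [w, x, y, z].
In Python, from plant import observe, eyes, order, env gives the robot as it stands.
- The arm moves only by the tool carry_out, never from a script. Its arguments are lists of equal length, an entry for each row: "slide": the shift along the world's x, y, z in m, a list of three; "rot": the turn, a rotation vector about the world's x, y, z in rad, a list of three; "fingers": the finger opening in m, from 0 to 0.0881. In form: {"slide": [[x, y, z], ...], "rot": [[wx, wy, wz], ...], "fingers": [fingers, ...]}. A call has 1 to 12 rows; each row is the pose to reach, as a shift and turn from the pose commanded when the call began; what a row does not reach only later rows make up. A row lasts 1/10 s, in which the tool goes at most 50 mm and 8.59 degrees, less where a joint would pass 70% of its speed; a pose out of reach is approached as far as the arm can. A call with a gripper value outside its range is refused whole. The fingers move at their own pace and stop on an object; "grip_force" is the grip in N (left out, the last holds). Time passes only in rows, so rows that repeat a pose let the fingers close. It gives the time, the measured TCP pose, the force, the opening and the grip force at its end, in the units of the state.
- observe(): the state, without advancing time (a new reading comes with each control period).
- eyes.camera(name): name is "scene" or "top" or "wrist"; returns (picture, depth): 420x560x3 uint8, red, green, blue; 420x560 float32, m along the optical axis (not along the pixel's ray), 0 where there is no reading.
- eyes.camera_params(name): a dict with "fovy" (degrees; the focal length in pixels is half the picture's height over the tangent of half this angle, whatever the lens; pixels are square), "cx", "cy" (the principal point, pixels), "rvec" (rotation vector, rad) and "tvec" (3), from world to camera coordinates, as OpenCV has them. Camera axes: x right, y down, z forward; pixel columns grow to the right and rows downward; lengths in m; the calibration is good to about 2 mm. The wrist camera is an equidistant fisheye: a pixel r from the principal point sees the ray r / f radians off the axis. A picture is of the moment at which its call begins: read the wrist's pose just before it. camera_params takes no time and is no camera call; for the wrist camera it gives the pose at the moment of the call.
- order.sign_off(): hands the job in; it is judged then, once.
The state is a dict: "time": time; "q": joint angles; "dq": joint speeds; "joint_efforts": joint torques, N m; "position": TCP position; "orientation": TCP orientation; "contact_force": force on the tool from outside, world axes, zero at the start; "ft_torque": the same for the moment, N m; "grip_width": opening from 0.0 (shut) to 1.0 (fully open); "grip_force": force on a finger pad.
Only numpy, scipy, OpenCV 4.12 (cv2) and the standard library are available. Lean on these libraries where they do the work, as an engineer would, in place of code of your own. Each camera call takes 0.05 s, during which the arm holds its last target. There are 200 camera calls.

TASK

Slide the collet rack along the bench, without lifting or tipping it, from its home outline on the left onto the outline in the middle. There, drop every collet and every clamping nut that lies on the bench into its own bore, so that all sit upright and fully home, each collet beside the nut of its size. Then slide the filled rack back so that it stands squarely inside its home outline, and leave the wooden block, the blue case and the brush alone.

Things in the scene. Friction and masses are not known exactly. Their poses are not given: they have to be found in the camera images.
- rack: grey plastic rack block, loose, 156 (its x) x 250 (its y) x 28 mm high, 0.7 kg. Six round blind bores, 14 mm deep, in its top: three rows along y, in each a collet bore on the -x side and a nut bore on the +x side; the row nearest the grip rib takes the small pair, then middle-sized, then large at the +y end. Rib at the -y end. Origin: centre of the underside
- rib_top (a point): middle of the top edge of the rack's grip rib: an upright plate 14 mm thick (y), 60 mm wide (x), from the deck at 28 mm to 72 mm above the underside, 28 mm of free deck behind it before the first bores (rack frame: x 0, y -106, z 72 mm)
- home_place: the rack's home, on the left of the bench: a black painted rectangle, inside 180 (x) x 274 (y) mm, 12 mm more than the rack on every side, flat paint. Origin: its centre on the bench; the rack belongs with its x and y axes along this one's, rib towards -y
- fill_place: the filling place, in the middle of the bench: a black painted rectangle just like the home one (inside 180 x 274 mm). Origin: its centre on the bench; the rack stands on it with its x and y axes along this one's, rib towards -y
- wood_block: wooden block 50 x 70 x 40 mm high, a bystander. Origin: centre of the underside
- case: shut blue plastic case 85 x 190 x 45 mm high with a small carrying handle, a bystander. Origin: centre of the underside
- brush: wooden bench brush 35 x 150 x 43 mm high standing on its bristles, a bystander. Origin: centre of the underside
- collet_s: small collet: a bright slotted steel cylinder 26 mm in diameter and 26 mm high, standing upright on the bench; lower rim bevelled 2 mm; the small hole in its top plays no part. May be absent. Origin: centre of the underside, z up along its axis
- nut_s: small clamping nut: a dark steel round nut with notched rim and a wide hole in its top, 40 mm in diameter and 22 mm high, lying flat on the bench; lower rim bevelled 2 mm; the hole is blind, 14 mm deep, and plays no part. May be absent. Origin: centre of the underside, z up along its axis
- bore_collet_s (a point): centre of the mouth of the bore for the small collet, 30 mm wide (4 mm wider than the collet), 14 mm deep (rack frame: x -39, y -49, z 28 mm)
- bore_nut_s (a point): centre of the mouth of the bore for the small nut, 44 mm wide (4 mm wider than the nut), 14 mm deep (rack frame: x 39, y -49, z 28 mm)
- collet_m: middle-sized collet: a bright slotted steel cylinder 33 mm in diameter and 30 mm high, standing upright on the bench; lower rim bevelled 2 mm; the small hole in its top plays no part. May be absent. Origin: centre of the underside, z up along its axis
- nut_m: middle-sized clamping nut: a dark steel round nut with notched rim and a wide hole in its top, 48 mm in diameter and 24 mm high, lying flat on the bench; lower rim bevelled 2 mm; the hole is blind, 14 mm deep, and plays no part. May be absent. Origin: centre of the underside, z up along its axis
- bore_collet_m (a point): centre of the mouth of the bore for the middle-sized collet, 37 mm wide (4 mm wider than the collet), 14 mm deep (rack frame: x -39, y 11, z 28 mm)
- bore_nut_m (a point): centre of the mouth of the bore for the middle-sized nut, 52 mm wide (4 mm wider than the nut), 14 mm deep (rack frame: x 39, y 11, z 28 mm)
- collet_l: large collet: a bright slotted steel cylinder 41 mm in diameter and 34 mm high, standing upright on the bench; lower rim bevelled 2 mm; the small hole in its top plays no part. May be absent. Origin: centre of the underside, z up along its axis
- nut_l: large clamping nut: a dark steel round nut with notched rim and a wide hole in its top, 56 mm in diameter and 26 mm high, lying flat on the bench; lower rim bevelled 2 mm; the hole is blind, 14 mm deep, and plays no part. May be absent. Origin: centre of the underside, z up along its axis
- bore_collet_l (a point): centre of the mouth of the bore for the large collet, 45 mm wide (4 mm wider than the collet), 14 mm deep (rack frame: x -39, y 79, z 28 mm)
- bore_nut_l (a point): centre of the mouth of the bore for the large nut, 60 mm wide (4 mm wider than the nut), 14 mm deep (rack frame: x 39, y 79, z 28 mm)

How it is judged:
By the outcome, as a careful person would: the job done as asked, in the order asked, and still so for the second after the job is handed in, with the robot touching nothing.
Of collet_s, nut_s, collet_m, nut_m, collet_l, nut_l only 4 to 6 are there at a start; the rules pass over those that are not, and their reading is None.
At some moment in a run one of nut_s, nut_m, nut_l may be knocked a few centimetres aside while the robot is not near it.
It also fails if it takes over 210 s, if anything falls off the work surface, if the arm or the gripper's body presses on something with over 40 N, if the wrist force passes 120 N, or if a joint passes its speed limit or range.

## Working session

There is one attempt and no reset: what is moved stays moved. The work goes in short steps, Python scripts to look and compute and a tool call to move; the robot and the scene stay as the last step left them, time stands still between calls to the robot, and variables do not carry over. Pictures are saved under pics/ and viewed, at most 17 in all, crops included, and the job is handed in when it is done.

Besides the shell and the picture viewer there is one more tool, called as a command line: name --argument value ..., lists and objects as JSON in quotes. carry_out: Moves the arm, as the interface text tells. Its arguments: {"type":"object","properties":{"slide":{"type":"array"},"rot":{"type":"array"},"fingers":{"type":"array"},"grip_force":{"type":"number"}},"required":["slide","rot","fingers"]}

```bash
ls; mkdir -p pics; cat > h.py <<'E'
import numpy as np, cv2
from plant import observe, eyes, order, env
def cam(n):
    p=eyes.camera_params(n); im,d=eyes.camera(n); return im,d,p
def ray(p,uv,n):
    uv=np.atleast_2d(np.asarray(uv,float)); f=210/np.tan(np.radians(p['fovy'])/2)
    x=(uv-[p['cx'],p['cy']])/f
    if n=='wrist':
        r=np.linalg.norm(x,axis=1,keepdims=True)+1e-12
        d=np.hstack([x/r*np.sin(r),np.cos(r)])
    else: d=np.hstack([x,np.ones((len(x),1))])
    R=cv2.Rodrigues(np.asarray(p['rvec'],float))[0]; t=np.asarray(p['tvec'],float).ravel()
    return -R.T@t, d@R
def onz(p,uv,z,n):
    c,d=ray(p,uv,n); return c+d*((z-c[2])/d[:,2:3])
def save(n,im): cv2.imwrite('pics/'+n+'.png',im[:,:,::-1])
E
python3 - <<'E'
from h import *
for n in('top','scene'):
    im,d,p=cam(n); save(n+'0',im); np.savez(n+'0.npz',im=im,d=d,**{k:p[k] for k in p}); print(p)
o=observe(); print(o, env.grip_depth)
E
```

```text
pics
{'fovy': 45.64814770299038, 'cx': 270.8061438803131, 'cy': 209.42267272763215, 'rvec': array([ 2.15904534, -2.14862258,  0.14666366]), 'tvec': array([0.02247335, 0.60966671, 1.53583464])}
{'fovy': 47.74251233580886, 'cx': 284.7616255960894, 'cy': 199.89109109273124, 'rvec': array([ 2.43098148,  0.90900534, -0.24968033]), 'tvec': array([-0.44653107, -0.2659549 ,  1.36014842])}
{'time': 0.1, 'q': array([-1.35829126e+00,  1.81447983e-01,  1.60784191e+00, -7.51302594e-06,
        1.35377020e+00, -2.06305958e-01]), 'dq': array([ 0.00037501, -0.00029199, -0.00187217,  0.00067434, -0.00188289,
       -0.00012014]), 'joint_efforts': array([ 8.97359405e-04, -4.34816551e+01, -3.42697048e+01,  7.04791560e-02,
        3.40793515e-02, -4.30573789e-05]), 'position': array([ 0.23374625, -0.52482627,  0.21554274]), 'orientation': array([-7.33701842e-04,  9.78154237e-01,  2.07879172e-01, -5.94197070e-06]), 'contact_force': array([ 0.25666324,  0.32470532, -0.08281908]), 'ft_torque': array([-0.02758467, -0.03180945,  0.03226247]), 'grip_force': 0.0, 'grip_width': 1.0004604954088672} 0.0187
```

View pics/top0.png

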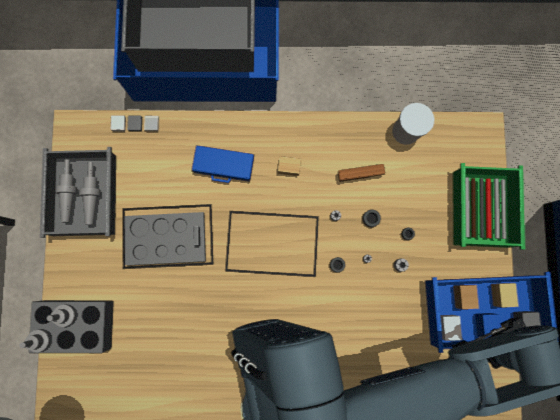

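View pics/scene0.png

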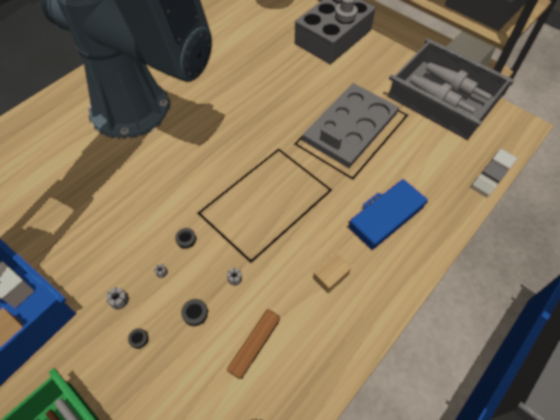

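The top view shows the rack in its home outline (cols 123–212, rows 206–268) and the empty fill outline (227–318, 212–276). All six parts are present: collets at (335,216), (367,259) and (402,265), nuts at (372,218), (408,233) and (337,265). The scene view agrees. Next I'll measure.

```bash
cat >> h.py <<'E'
def world(d,p,n):
    v,u=np.mgrid[0:420,0:560]; c,r=ray(p,np.c_[u.ravel(),v.ravel()],n)
    R=cv2.Rodrigues(np.asarray(p['rvec'],float))[0]
    dep=r@R.T[:,2]; k=d.ravel()/dep
    return (c+r*k[:,None]).reshape(420,560,3)
def blobs(W,mask,lo=25):
    n,l,s,c=cv2.connectedComponentsWithStats(mask.astype(np.uint8))
    return [(l==i) for i in range(1,n) if s[i,4]>=lo]
def rect(P):
    (c,s,a)=cv2.minAreaRect((P[:,:2]*1000).astype(np.float32)); return np.round(c,1),np.round(s,1),round(a,2)
def outlines(im,p,n):
    g=im.max(2); m=(g<50).astype(np.uint8)
    ct,h=cv2.findContours(m,cv2.RETR_CCOMP,cv2.CHAIN_APPROX_NONE); out=[]
    for c,hh in zip(ct,h[0]):
        if hh[3]>=0 and cv2.contourArea(c)>3000:
            out.append(rect(onz(p,c[:,0],0,n)))
    return out
E
python3 - <<'E'
from h import *
z=np.load('top0.npz'); im=z['im'];d=z['d'];p=z
W=world(d,p,'top')
print('outl',outlines(im,p,'top'))
m=(d>0)&(W[:,:,2]>0.012)&(W[:,:,2]<.2)&(W[:,:,0]>.25)&(abs(W[:,:,1])<.65)&(W[:,:,0]<.8)
for b in blobs(W,m):
    P=W[b]; print(b.sum(),rect(P),np.round(np.percentile(P[:,2],[5,50,95])*1000,1))
E
```

```text
outl []
1128 (array([660.5, 586.8]), array([277.2, 129. ]), 0.85) [16.6 72.2 83.5]
1602 (array([752.2, 183.4]), array([193.8, 101.5]), 83.2) [26.  43.7 50. ]
370 (array([754.1, -31.5]), array([69.9, 51.5]), 84.19) [26.5 38.9 45.3]
728 (array([658.8, 597.9]), array([200.1,  62.6]), 7.4) [39.5 53.9 69.8]
1368 (array([ 623.1, -600.2]), array([258.7,  99.4]), 0.06) [19.2 55.6 92.6]
523 (array([ 732.6, -263. ]), array([ 36.5, 150.1]), 8.52) [34.3 41.6 48.5]
273 (array([ 620.6, -620.2]), array([ 24.5, 190.5]), 87.8) [26.5 34.4 40. ]
251 (array([ 620.4, -641. ]), array([ 16.7, 189.7]), 87.74) [33.  39.8 45.3]
30 (array([668.5, 646.7]), array([ 5.6, 21.6]), 88.34) [34.1 48.2 59.7]
213 (array([ 586.5, -294.9]), array([54.1, 55.4]), 44.29) [13.  23.2 29.9]
93 (array([ 594.6, -179.6]), array([31.7, 31.5]), 0.44) [14.9 27.6 34.7]
3622 (array([518.5, 362.4]), array([156.3, 251.5]), 3.05) [13.7 26.4 34.5]
93 (array([ 537.2, -411.8]), array([42.1, 35.3]), 88.27) [13.7 19.7 25.6]
51 (array([ 458. , -279.5]), array([24.8, 23.4]), 46.81) [12.9 22.7 29.4]
140 (array([ 438. , -183.9]), array([44.9, 47. ]), 89.85) [12.9 21.3 27.6]
151 (array([ 437.2, -384.8]), array([40.7, 37.8]), 87.83) [16.5 30.5 37.9]
960 (array([ 324.6, -551.8]), array([194.8, 149.8]), 89.42) [ 18.   71.1 103.1]
554 (array([ 338. , -584.1]), array([79.3, 70.9]), 4.82) [22.1 67.1 74.2]
1470 (array([287.5, 583.4]), array([133.3,  73.7]), 89.63) [ 39.7  90.6 160.3]
267 (array([ 270.3, -630.6]), array([38.9, 38.9]), 2.03) [18.6 65.7 73.3]
```

```bash
python3 - <<'E'
from h import *
z=np.load('top0.npz'); im=z['im'];p=z;W=world(z['d'],p,'top')
print(im[235:245,226:234].max(2)); print(im[235,118:130].max(2) if 0 else im[235,118:130].max(1))
# fill
g=im.max(2)
for (u0,u1,v0,v1) in ((218,326,204,284),(116,220,198,276)):
    for t in (60,80,100,120):
        m=np.zeros_like(g); m[v0:v1,u0:u1]=(g[v0:v1,u0:u1]<t)
        c=np.argwhere(m>0)[:,::-1]
        P=onz(p,c,0,'top'); print(t,len(c),rect(P))
E
```

```text
[[179 119  50  55 157 181 182 180]
 [184 121  55  63 159 185 184 184]
 [186 124  51  65 163 188 189 188]
 [191 127  49  70 165 196 191 188]
 [187 119  49  73 162 188 187 188]
 [189 119  49  69 167 190 188 188]
 [187 123  47  83 167 194 191 189]
 [171 103  49  80 173 196 195 194]
 [172 102  42  97 174 195 198 193]
 [168 100  61 135 183 193 196 196]]
[177 178 179 181 114  44  50  94 111 111 110 111]
60 261 (array([505.9,  22. ]), array([284.9, 191.2]), 86.64)
80 485 (array([506.4,  21. ]), array([287.2, 193.9]), 86.64)
100 639 (array([505.6,  21.6]), array([288.1, 196.3]), 86.79)
120 718 (array([505.6,  22.2]), array([290. , 196.4]), 86.68)
60 436 (array([527.8, 357.9]), array([192.2, 285.4]), 2.81)
80 750 (array([527.6, 357.3]), array([194.9, 286.9]), 2.92)
100 1219 (array([527.4, 357.4]), array([196.6, 287.1]), 3.06)
120 4596 (array([527.1, 358.7]), array([197.2, 290.3]), 3.05)
```

```bash
python3 - <<'E'
from h import *
for n in('top','scene'):
    z=np.load(n+'0.npz'); W=world(z['d'],z,n); im=z['im']
    m=(W[:,:,2]>.055)&(W[:,:,2]<.09)&(abs(W[:,:,0]-.524)<.06)&(abs(W[:,:,1]-.257)<.03)
    print(n,m.sum(),rect(W[m]),np.median(W[m][:,2]))
    k=(W[:,:,2]>.012)&(W[:,:,2]<.09)&(abs(W[:,:,0]-.52)<.14)&(abs(W[:,:,1]-.36)<.17)
    if n=='scene':
        print(rect(W[k]))
        m=(W[:,:,2]>0.012)&(W[:,:,2]<.06)&(W[:,:,0]>.4)&(W[:,:,1]>-.45)&(W[:,:,0]<.7)&(W[:,:,1]<-.1)
        for b in blobs(W,m): print(rect(W[b]),W[b][:,2].max())
E
```

```text
top 98 (array([523.7, 255.8]), array([58.8, 13.3]), 3.19) 0.07031133310826387
scene 181 (array([525.3, 255.5]), array([59.5, 17.4]), 1.91) 0.06874492041462232
(array([551.8, 382.2]), array([225.5, 296.5]), 1.89)
(array([ 438.4, -184.6]), array([46.5, 49.7]), 45.1) 0.029030066117478937
(array([ 459.5, -280.2]), array([26.7, 24.6]), 45.4) 0.028061777899124563
(array([ 595.6, -180.2]), array([31.2, 34.8]), 43.71) 0.0344900405197851
(array([ 439.7, -386.3]), array([39.7, 40.1]), 16.93) 0.037738330064366776
(array([ 587.8, -296.6]), array([55.5, 55.6]), 39.69) 0.03025048467961866
(array([ 538.9, -413.1]), array([40.9, 39.5]), 43.54) 0.024378638853193357
```

carry_out --slide '[[0.017, 0.046, 0], [0.034, 0.092, 0], [0.051, 0.138, 0], [0.068, 0.184, 0], [0.085, 0.23, 0], [0.102, 0.276, 0], [0.119, 0.322, 0], [0.136, 0.368, 0], [0.153, 0.414, 0], [0.17, 0.46, 0], [0.187, 0.506, 0], [0.204, 0.552, 0]]' --rot '[[0, 0, -0.03], [0, 0, -0.06], [0, 0, -0.09], [0, 0, -0.12], [0, 0, -0.15], [0, 0, -0.18], [0, 0, -0.21], [0, 0, -0.24], [0, 0, -0.27], [0, 0, -0.3], [0, 0, -0.33], [0, 0, -0.366]]' --fingers '[0.04, 0.04, 0.04, 0.04, 0.04, 0.04, 0.04, 0.04, 0.04, 0.04, 0.04, 0.04]'

```text
time: 1.3
position: [0.438, 0.0288, 0.2163]
orientation: [0.0, 1.0, 0.026, 0.0]
contact_force: [0.5, 0.2, 0.4]
grip_width: 0.455
grip_force: 0.0
```

carry_out --slide '[[0.017, 0.046, 0], [0.034, 0.092, 0], [0.051, 0.138, 0], [0.068, 0.184, 0], [0.086, 0.229, 0], [0.086, 0.229, -0.04], [0.086, 0.229, -0.08], [0.086, 0.229, -0.12], [0.086, 0.229, -0.12]]' --rot '[[0, 0, 0], [0, 0, 0], [0, 0, 0], [0, 0, 0], [0, 0, 0], [0, 0, 0], [0, 0, 0], [0, 0, 0], [0, 0, 0]]' --fingers '[0.04, 0.04, 0.04, 0.04, 0.04, 0.04, 0.04, 0.04, 0.04]'

```text
time: 2.2
position: [0.5187, 0.2545, 0.0899]
orientation: [0.001, 1.0, 0.027, -0.006]
contact_force: [-0.4, -0.1, -0.1]
grip_width: 0.456
grip_force: 0.0
```

```bash
python3 - <<'E'
from h import *
im,d,p=cam('wrist'); save('w1',im); print(observe()['position'])
W=world(d,p,'top') # unused
E
```

```text
[0.52116037 0.25505903 0.09345881]
```

View pics/w1.png

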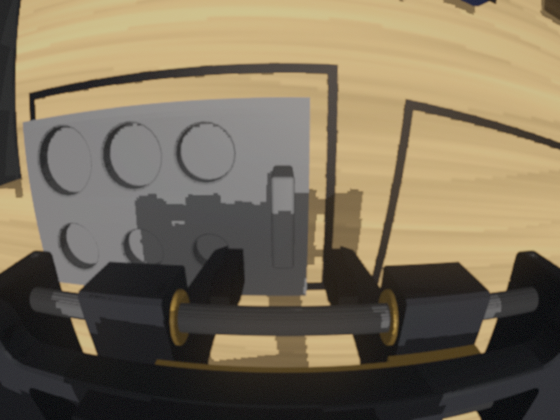

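The wrist view shows the rib (cols 268–298) between the two fingers (about 230 and 350), so I can descend and grip.

carry_out --slide '[[0, 0, -0.03], [0, 0, -0.055], [0, 0, -0.055], [0, 0, -0.055], [0, 0, -0.055], [0, 0, -0.055], [0, 0, -0.055], [0, 0, -0.055]]' --rot '[[0, 0, 0], [0, 0, 0], [0, 0, 0], [0, 0, 0], [0, 0, 0], [0, 0, 0], [0, 0, 0], [0, 0, 0]]' --fingers '[0.04, 0.04, 0.04, 0, 0, 0, 0, 0]' --grip_force 20

```text
time: 3.05
position: [0.5251, 0.2557, 0.0432]
orientation: [-0.0, 1.0, 0.026, 0.001]
contact_force: [-0.9, -1.7, 6.5]
grip_width: 0.157
grip_force: 20.0
```

carry_out --slide '[[-0.0005, -0.007, 0.001], [-0.0015, -0.021, 0.001], [-0.0026, -0.035, 0.001], [-0.0036, -0.049, 0.001], [-0.0047, -0.063, 0.001], [-0.0057, -0.077, 0.001], [-0.0068, -0.091, 0.001], [-0.0078, -0.105, 0.001], [-0.0088, -0.119, 0.001], [-0.01, -0.133, 0.001], [-0.011, -0.147, 0.001], [-0.012, -0.161, 0.001]]' --rot '[[0, 0, -0.002], [0, 0, -0.007], [0, 0, -0.011], [0, 0, -0.016], [0, 0, -0.02], [0, 0, -0.025], [0, 0, -0.03], [0, 0, -0.034], [0, 0, -0.039], [0, 0, -0.044], [0, 0, -0.048], [0, 0, -0.053]]' --fingers '[0, 0, 0, 0, 0, 0, 0, 0, 0, 0, 0, 0]'

```text
time: 4.25
position: [0.5123, 0.0954, 0.0432]
orientation: [-0.001, 1.0, -0.0, 0.001]
contact_force: [0.9, 7.3, 3.3]
grip_width: 0.153
grip_force: 20.0
```

carry_out --slide '[[-0.001, -0.018, 0], [-0.0025, -0.036, 0], [-0.0037, -0.054, 0], [-0.005, -0.072, 0], [-0.0062, -0.09, 0], [-0.0075, -0.108, 0], [-0.0087, -0.126, 0], [-0.01, -0.144, 0], [-0.0112, -0.16, 0], [-0.012, -0.171, 0], [-0.0125, -0.178, 0], [-0.0125, -0.179, 0]]' --rot '[[0, 0, -0.006], [0, 0, -0.012], [0, 0, -0.018], [0, 0, -0.023], [0, 0, -0.029], [0, 0, -0.035], [0, 0, -0.041], [0, 0, -0.047], [0, 0, -0.052], [0, 0, -0.056], [0, 0, -0.058], [0, 0, -0.058]]' --fingers '[0, 0, 0, 0, 0, 0, 0, 0, 0, 0, 0, 0]'

```text
time: 5.45
position: [0.4996, -0.0837, 0.0431]
orientation: [-0.001, 1.0, -0.03, 0.0]
contact_force: [0.8, 10.1, 7.0]
grip_width: 0.154
grip_force: 20.0
```

```bash
cat >> h.py <<'E'
def rackpose(im,d,p):
    W=world(d,p,'top'); m=(W[:,:,2]>0.012)&(W[:,:,2]<.045)&(W[:,:,0]>.38)&(W[:,:,0]<.66)&(W[:,:,1]>-.14)&(W[:,:,1]<.52)
    m&=(im.max(2).astype(int)-im.min(2)<25)
    for b in blobs(W,m,300): print('rack',b.sum(),rect(W[b]))
    return W
def items(W,lo=(.38,-.5),hi=(.7,-.13)):
    m=(W[:,:,2]>0.012)&(W[:,:,2]<.06)&(W[:,:,0]>lo[0])&(W[:,:,1]>lo[1])&(W[:,:,0]<hi[0])&(W[:,:,1]<hi[1])
    for b in blobs(W,m): print('item',rect(W[b]))
E
python3 - <<'E'
from h import *
im,d,p=cam('top'); save('top1',im); items(rackpose(im,d,p)); o=observe(); print(o['position'],o['orientation'],o['contact_force'])
E
```

```text
rack 2058 (array([507. ,  52.6]), array([187.6, 156.4]), 86.66)
rack 333 (array([448.9, -63.7]), array([73.9, 51.5]), 76.67)
item (array([ 586.6, -295.3]), array([54.2, 55. ]), 31.68)
item (array([ 594.6, -179.2]), array([31.6, 31.8]), 46.44)
item (array([ 537.1, -410.8]), array([35.4, 41.7]), 0.61)
item (array([ 458., -279.]), array([23.6, 24.8]), 27.57)
item (array([ 435.9, -191.3]), array([30.9, 46.5]), 72.89)
item (array([ 437.2, -384. ]), array([42. , 37.6]), 88.86)
[ 0.49956459 -0.08367384  0.04315387] [-1.06948385e-03  9.99560546e-01 -2.96207493e-02  4.26354124e-04] [-0.30564618  5.96580364  6.05755819]
```

View pics/top1.png

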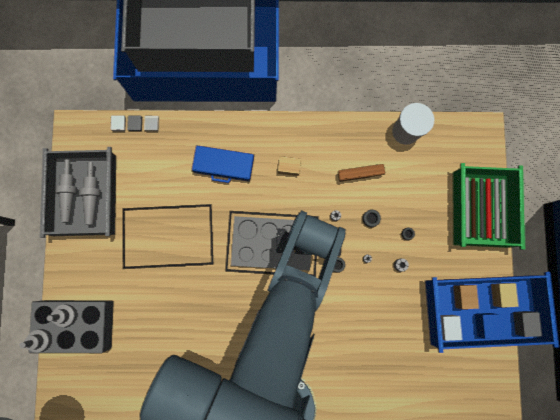

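The top view shows the rack inside the fill outline (227–318), gripped at the rib. Now release and go up.

carry_out --slide '[[0, 0, 0], [0, 0, 0], [0, 0, 0], [0, 0, 0.04], [0, 0, 0.08], [0.02, -0.02, 0.11], [0.05, -0.05, 0.12], [0.07, -0.07, 0.12], [0.08, -0.08, 0.12], [0.09, -0.09, 0.12], [0.0955, -0.0965, 0.12], [0.0955, -0.0965, 0.12]]' --rot '[[0, 0, 0], [0, 0, 0], [0, 0, 0], [0, 0, 0], [0, 0, 0.1], [0, 0, 0.24], [0, 0, 0.38], [0, 0, 0.52], [0, 0, 0.66], [0, 0, 0.8], [0, 0, 0.94], [0, 0, 1.08]]' --fingers '[0.035, 0.035, 0.035, 0.035, 0.05, 0.05, 0.05, 0.05, 0.05, 0.05, 0.05, 0.05]'

```text
time: 6.7
position: [0.5951, -0.182, 0.1618]
orientation: [0.0, 0.871, 0.491, -0.0]
contact_force: [0.1, 0.4, 0.5]
grip_width: 0.571
grip_force: 0.0
```

carry_out --slide '[[0, 0, 0], [0, 0, 0], [0, 0, 0], [0, 0, -0.04], [0, 0, -0.08], [0, 0, -0.08]]' --rot '[[0, 0, 0.14], [0, 0, 0.28], [0, 0, 0.42], [0, 0, 0.491], [0, 0, 0.491], [0, 0, 0.491]]' --fingers '[0.05, 0.05, 0.05, 0.05, 0.05, 0.05]'

```text
time: 7.3
position: [0.5903, -0.1788, 0.0761]
orientation: [-0.005, 0.727, 0.686, -0.002]
contact_force: [-0.9, 0.2, -1.1]
grip_width: 0.565
grip_force: 0.0
```

```bash
python3 - <<'E'
from h import *
im,d,p=cam('top'); save('top2',im); items(rackpose(im,d,p)); o=observe(); print(o['position'],o['orientation'],o['contact_force'],o['q'])
g=im.max(2)
for (u0,u1,v0,v1) in ((218,326,204,284),(116,220,198,276)):
    for t in (60,80):
        m=np.zeros_like(g); m[v0:v1,u0:u1]=(g[v0:v1,u0:u1]<t); c=np.argwhere(m>0)[:,::-1]
        print(t,len(c),rect(onz(p,c,0,'top')))
im,d,p=cam('wrist'); save('w2',im)
E
```

```text
rack 3159 (array([505.3,  23.2]), array([247.7, 156.3]), 86.64)
item (array([ 577. , -314.9]), array([11.7, 42.9]), 65.24)
item (array([ 537.3, -411. ]), array([40.3, 35.8]), 88.37)
item (array([ 457.9, -278.4]), array([24.2, 25.2]), 14.5)
item (array([ 437.5, -384.3]), array([38.1, 40.7]), 0.9)
[ 0.59232633 -0.17971248  0.07940946] [-0.00331074  0.72742715  0.68617587 -0.00120794] [ 0.98302665 -0.60986964  0.4731708 ] [-4.85970232e-01  4.29296218e-01  1.58630904e+00 -1.65326317e-04
  1.13303426e+00 -4.27552858e-01]
60 457 (array([512.4,  10.4]), array([306.7, 261.6]), 86.53)
80 1348 (array([507.4,   9. ]), array([316.6, 255.7]), 89.44)
60 298 (array([527.8, 358.2]), array([191.9, 285. ]), 2.86)
80 492 (array([527.8, 357.3]), array([194.5, 286.9]), 2.92)
```

View pics/w2.png

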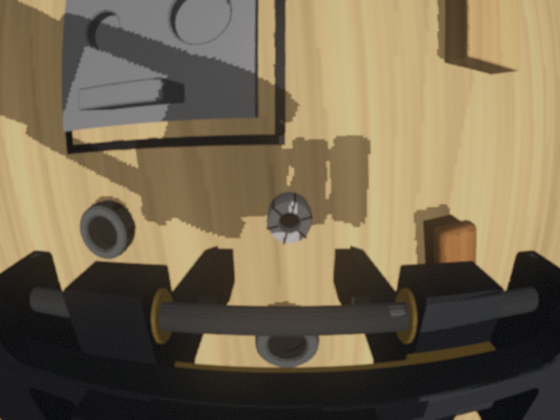

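The wrist view shows collet_m at (289,218), midway between the fingers (about 220 and 355).

carry_out --slide '[[0, 0, -0.035], [0, 0, -0.0665], [0, 0, -0.0665], [0, 0, -0.0665], [0, 0, -0.0665], [0, 0, -0.0665], [0, 0, -0.0665], [0, 0, -0.0665]]' --rot '[[0, 0, 0], [0, 0, 0], [0, 0, 0], [0, 0, 0], [0, 0, 0], [0, 0, 0], [0, 0, 0], [0, 0, 0]]' --fingers '[0.05, 0.05, 0.05, 0, 0, 0, 0, 0]' --grip_force 25

```text
time: 8.2
position: [0.5954, -0.1811, 0.0168]
orientation: [0.001, 0.727, 0.686, 0.0]
contact_force: [-0.3, -0.2, 0.7]
grip_width: 0.136
grip_force: 0.0
```

```bash
python3 - <<'E'
from h import *
im=cv2.imread('pics/top2.png')[:,:,::-1]; z=np.load('top0.npz')
g=cv2.cvtColor(im,cv2.COLOR_RGB2GRAY)[205:285,220:325]
cv2.imwrite('pics/crop2.png',cv2.resize(g,None,fx=6,fy=6,interpolation=cv2.INTER_CUBIC))
print(observe()['position'],observe()['grip_width']*88.1)
E
```

```text
[ 0.59536483 -0.18105969  0.01675073] 11.967866355689143
```

View pics/crop2.png

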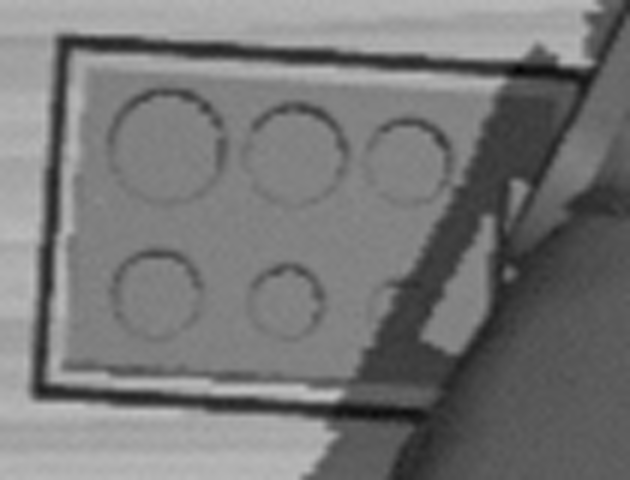

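The crop shows the bores in the rack. However, the fingers closed to 12 mm with no force, so the collet was missed or moved. I'll look.

```bash
python3 - <<'E'
from h import *
im,d,p=cam('wrist'); save('w3',im)
print(observe()['position'],observe()['grip_width']*88.1)
im,d,p=cam('top'); W=world(d,p,'top'); items(W)
im,d,p=cam('scene'); W=world(d,p,'scene'); items(W)
E
```

```text
[ 0.595137   -0.18095929  0.01643442] 8.195417087573647
item (array([ 578.7, -310. ]), array([20.9, 50. ]), 66.01)
item (array([ 537.3, -411.3]), array([35.6, 41.7]), 2.58)
item (array([ 458.5, -279.1]), array([24.6, 23.7]), 57.34)
item (array([ 437.9, -383.9]), array([39.6, 39.1]), 35.72)
item (array([ 436.1, -189. ]), array([36.8, 49.1]), 50.65)
item (array([ 459.7, -280.1]), array([24.2, 25.9]), 24.97)
item (array([ 600.8, -192.3]), array([23.6,  9.7]), 12.68)
item (array([ 439.8, -386.1]), array([41.7, 39.5]), 20.59)
item (array([ 588.1, -296.4]), array([55.8, 55.9]), 4.43)
item (array([ 391.7, -482.2]), array([ 6. , 35.5]), 2.0)
item (array([ 538.8, -413.3]), array([40.1, 39.3]), 41.51)
```

View pics/w3.png

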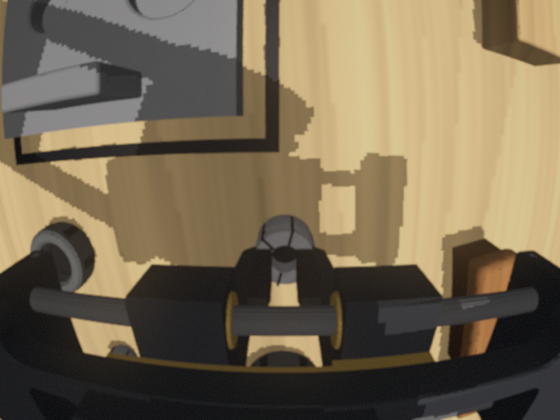

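```bash
python3 - <<'E'
from h import *
im,d,p=cam('wrist'); print(observe()['position'],observe()['orientation'],{k:p[k] for k in('fovy','cx','cy')})
print('now',onz(p,[(285,232),(285,254)],.03,'wrist'))
W=world(d,p,'wrist'); print(W[232,285],W[250,285],W[60,480],d[232,285],d[100,400])
# fingertips points
print(W[255:300:8,255],W[255:300:8,318])
c,_=ray(p,[(285,232)],'wrist'); print('cam',c)
E
```

```text
[ 0.59484152 -0.18080692  0.01587619] [-1.17562069e-05  7.27319432e-01  6.86299092e-01  1.29328427e-05] {'fovy': 65.70646984690485, 'cx': 283.5887160211261, 'cy': 208.13242331429993}
now [[ 0.59666216 -0.16622019  0.03      ]
 [ 0.59598851 -0.17851076  0.03      ]]
[ 0.59666571 -0.16614013  0.03021379] [ 0.59633298 -0.17144857  0.04087921] [ 7.26285464e-01 -7.14461731e-02 -2.05850451e-04] 0.1651159 0.17386971
[[ 0.58258719 -0.16960324  0.04917443]
 [ 0.58341585 -0.1690851   0.05873912]
 [ 0.58395041 -0.16941415  0.06569718]
 [ 0.58906852 -0.1504352   0.10748487]
 [ 0.58893014 -0.15253684  0.10821996]
 [ 0.58986005 -0.14987998  0.11678908]] [[ 6.15922586e-01 -1.93843950e-01  5.27967010e-04]
 [ 6.10575751e-01 -1.70485961e-01  5.90608985e-02]
 [ 6.05900293e-01 -1.47235992e-01  1.10745040e-01]
 [ 6.05398273e-01 -1.46652046e-01  1.16043586e-01]
 [ 6.05080107e-01 -1.46966587e-01  1.19343397e-01]
 [ 6.04796617e-01 -1.47335687e-01  1.22306098e-01]]
cam [ 0.59924271 -0.10808624  0.1852437 ]
```

carry_out --slide '[[0, 0, 0], [0, 0, 0], [0, 0, 0], [0, 0, 0], [0, 0, 0], [0, 0, 0.04], [0, 0, 0.08], [0, 0, 0.08]]' --rot '[[0, 0, 0], [0, 0, 0], [0, 0, 0], [0, 0, 0], [0, 0, 0], [0, 0, 0], [0, 0, 0], [0, 0, 0]]' --fingers '[0.06, 0.06, 0.06, 0.06, 0.06, 0.06, 0.06, 0.06]'

```text
time: 9.2
position: [0.5988, -0.1827, 0.1023]
orientation: [0.005, 0.727, 0.686, 0.002]
contact_force: [0.5, -0.4, 0.7]
grip_width: 0.675
grip_force: 0.0
```

```bash
cat >> h.py <<'E'
def wlook(name=None,zlo=.012,zhi=.045,R=.09):
    import time
    im,d,p=cam('wrist'); o=observe(); W=world(d,p,'wrist')
    if name: save(name,im)
    t=o['position']; m=(W[:,:,2]>zlo)&(W[:,:,2]<zhi)&(np.hypot(W[:,:,0]-t[0],W[:,:,1]-t[1])<R)&(d>0)
    print('tcp',np.round(t*1000,1),'open',round(o['grip_width']*88.1,1))
    for b in blobs(W,m,60):
        zz=W[b][:,2]; q=np.percentile(zz,95); tp=W[b][zz>q-.005]
        (c,r)=cv2.minEnclosingCircle((tp[:,:2]*1000).astype(np.float32)); print('wb',b.sum(),np.round(c,1),round(2*r,1),'ztop',round(q*1000,1))
    return im,d,p,W
E
python3 - <<'E'
from h import *
wlook('w4')
E
```

```text
tcp [ 597.2 -182.    99.4] open 60.1
wb 385 [ 564.2 -100. ] 28.9 ztop 29.9
wb 1500 [ 595.8 -181.4] 33.6 ztop 31.9
wb 249 [ 590.3 -270.6] 20.6 ztop 26.9
```

View pics/w4.png

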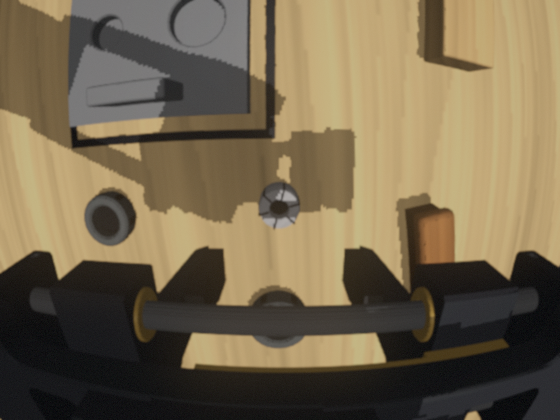

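carry_out --slide '[[0.001, -0.001, -0.04], [0.001, -0.001, -0.083], [0.001, -0.001, -0.083], [0.001, -0.001, -0.083], [0.001, -0.001, -0.083], [0.001, -0.001, -0.083], [0.001, -0.001, -0.083]]' --rot '[[0, 0, 0], [0, 0, 0], [0, 0, 0], [0, 0, 0], [0, 0, 0], [0, 0, 0], [0, 0, 0]]' --fingers '[0.06, 0.06, 0.06, 0.06, 0.045, 0.04, 0.04]'

```text
time: 9.95
position: [0.5971, -0.1825, 0.0149]
orientation: [0.002, 0.727, 0.686, 0.001]
contact_force: [-0.8, 0.2, 0.1]
grip_width: 0.457
grip_force: 0.0
```

```bash
python3 - <<'E'
from h import *
im,d,p,W=wlook('w5'); print(observe()['contact_force'])
E
```

```text
tcp [ 596.9 -182.3   14.5] open 40.0
wb 937 [ 564.5 -100. ] 28.2 ztop 29.9
wb 3321 [ 596.1 -181.2] 33.6 ztop 31.7
wb 227 [ 570.9 -179.8] 23.0 ztop 44.5
wb 212 [ 624.  -182.8] 23.1 ztop 44.5
wb 279 [ 590.6 -270.6] 24.7 ztop 20.2
[-0.47505461  0.5911106   0.09867299]
```

View pics/w5.png

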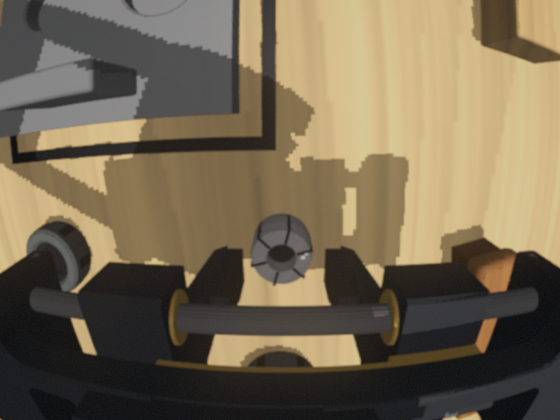

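```bash
python3 - <<'E'
from h import *
im,d,p,W=wlook()
np.set_printoptions(suppress=True)
for r in (250,254,258,264,270,280,295): print(r,[tuple(np.round(W[r,c]*1000).astype(int)) for c in (212,220,228,236,240,246)])
E
```

```text
tcp [ 596.6 -182.2   14.1] open 40.0
wb 965 [ 564. -100.] 29.3 ztop 30.0
wb 3331 [ 596.  -181.3] 34.1 ztop 31.7
wb 243 [ 570.2 -180.3] 24.0 ztop 44.7
wb 232 [ 623.8 -182.7] 23.5 ztop 44.7
wb 256 [ 589.6 -270.9] 26.1 ztop 19.8
250 [(np.int64(552), np.int64(-188), np.int64(1)), (np.int64(567), np.int64(-170), np.int64(43)), (np.int64(571), np.int64(-171), np.int64(40)), (np.int64(575), np.int64(-171), np.int64(40)), (np.int64(577), np.int64(-171), np.int64(41)), (np.int64(574), np.int64(-189), np.int64(1))]
254 [(np.int64(564), np.int64(-170), np.int64(47)), (np.int64(568), np.int64(-170), np.int64(48)), (np.int64(571), np.int64(-172), np.int64(44)), (np.int64(575), np.int64(-171), np.int64(45)), (np.int64(577), np.int64(-172), np.int64(44)), (np.int64(573), np.int64(-191), np.int64(1))]
258 [(np.int64(566), np.int64(-169), np.int64(53)), (np.int64(569), np.int64(-170), np.int64(51)), (np.int64(572), np.int64(-172), np.int64(48)), (np.int64(576), np.int64(-172), np.int64(49)), (np.int64(578), np.int64(-171), np.int64(49)), (np.int64(573), np.int64(-194), np.int64(1))]
264 [(np.int64(56
[... 426 characters left out ...]
77), np.int64(-172), np.int64(60)), (np.int64(577), np.int64(-177), np.int64(50)), (np.int64(572), np.int64(-203), np.int64(1))]
280 [(np.int64(569), np.int64(-170), np.int64(72)), (np.int64(572), np.int64(-171), np.int64(71)), (np.int64(575), np.int64(-171), np.int64(70)), (np.int64(577), np.int64(-177), np.int64(60)), (np.int64(577), np.int64(-181), np.int64(53)), (np.int64(571), np.int64(-210), np.int64(0))]
295 [(np.int64(571), np.int64(-171), np.int64(82)), (np.int64(574), np.int64(-171), np.int64(82)), (np.int64(577), np.int64(-172), np.int64(81)), (np.int64(576), np.int64(-184), np.int64(62)), (np.int64(577), np.int64(-188), np.int64(56)), (np.int64(570), np.int64(-221), np.int64(1))]
```

carry_out --slide '[[0, 0, 0], [0, 0, 0]]' --rot '[[0, 0, 0], [0, 0, 0]]' --fingers '[0.028, 0.028]' --grip_force 25

```text
time: 10.25
position: [0.5959, -0.1819, 0.0131]
orientation: [0.0, 0.727, 0.686, 0.0]
contact_force: [0.9, 0.3, -0.3]
grip_width: 0.321
grip_force: 0.0
```

```bash
python3 - <<'E'
from h import *
im,d,p,W=wlook(); o=observe(); T=o['position']
for s in (-1,1):
    m=(abs(W[:,:,1]-T[1])<.018)&(abs(W[:,:,0]-T[0]-s*.022)<.012)&(W[:,:,2]>.033)
    z=W[m][:,2]; print(s,m.sum(),np.sort(z)[:12]*1000)
R=cv2.Rodrigues(np.array(p['rvec'],float))[0]; print('cam',-R.T@p['tvec'],R[2], T, o['orientation'])
print(W[236:252,228,2]*1000)
print(W[200:260:2,232][:, 2]*1000)
E
```

```text
tcp [ 595.9 -181.8   12.9] open 28.3
wb 1068 [563.3 -99.8] 30.7 ztop 29.9
wb 3815 [ 596.6 -171.3] 55.8 ztop 42.1
wb 186 [ 589.  -270.2] 22.8 ztop 18.1
-1 3177 [35.43641657 35.46473087 35.61807876 35.65217382 35.66352214 35.82414282
 35.96827451 35.98083602 36.01196205 36.04377967 36.29027344 36.34460895]
1 4484 [33.1141446  35.45227279 35.6281646  35.87026333 35.95610388 36.0480195
 36.05672256 36.07251683 36.08796466 36.1188325  36.27971917 36.34019328]
cam [ 0.60026288 -0.10909664  0.18232172] [-0.01583289 -0.2809818  -0.95958249] [ 0.59588196 -0.18182352  0.01294063] [6.27846433e-05 7.27310950e-01 6.86308078e-01 2.32384367e-05]
[-2.01406609e-02  4.33964907e-01  8.79037488e-01  8.41025975e-01
  3.88189185e-01  1.06460884e+00  1.33728409e+00  2.63206639e-02
 -4.17323868e-01  7.15386490e-01  2.28525671e+00  1.11929796e+00
  5.96913798e-01  4.12025540e+01  4.26491875e+01  4.29975922e+01]
[ 7.49039375e-01  1.30852761e+00  1.28360969e+00  8.66093318e-01
  1.52127138e+00  1.12079892e+00  1.24402149e+00  2.00145053e+00
  1.69771976e+00  1.35232756e+00 -1.50642649e-02  3.07843106e+00
  1.22455367e+00  1.21137770e+00  4.54696118e-01  1.14457846e+00
  6.08203637e-01  6.48315564e-01  2.30963355e+00  1.68193304e-01
  9.32459470e-01 -5.56897812e-01 -4.68989065e-01 -2.57694608e-01
  3.87477855e+01  4.02962640e+01  4.41537049e+01  4.69868628e+01
  4.88475141e+01  5.05401327e+01]
```

The depth image shows the fingertips about 22 mm above the reported TCP, so the fingers closed above the collet. I'll open, go lower and check.

carry_out --slide '[[0, 0, 0], [0, 0, 0], [0, 0, 0], [0, 0, -0.006], [0, 0, -0.012], [0, 0, -0.019], [0, 0, -0.019], [0, 0, -0.019], [0, 0, -0.019]]' --rot '[[0, 0, 0], [0, 0, 0], [0, 0, 0], [0, 0, 0], [0, 0, 0], [0, 0, 0], [0, 0, 0], [0, 0, 0], [0, 0, 0]]' --fingers '[0.055, 0.055, 0.055, 0.055, 0.055, 0.055, 0.055, 0.03, 0.02]'

```text
time: 11.2
position: [0.596, -0.1819, -0.0061]
orientation: [0.0, 0.727, 0.686, 0.0]
contact_force: [-0.4, 0.5, -0.4]
grip_width: 0.465
grip_force: 0.0
```

carry_out --slide '[[0, 0, 0], [0, 0, 0], [0, 0, 0]]' --rot '[[0, 0, 0], [0, 0, 0], [0, 0, 0]]' --fingers '[0, 0, 0]'

```text
time: 11.5
position: [0.5961, -0.1819, -0.0059]
orientation: [0.0, 0.727, 0.686, 0.0]
contact_force: [1.0, -0.6, -0.1]
grip_width: 0.363
grip_force: 25.0
```

```bash
python3 - <<'E'
from h import *
im,d,p,W=wlook(); o=observe(); T=o['position']; print(T,o['contact_force'])
for s in (-1,1):
    m=(abs(W[:,:,1]-T[1])<.018)&(abs(W[:,:,0]-T[0]-s*.025)<.012)&(W[:,:,2]>.005)
    z=W[m][:,2]; print(s,m.sum(),np.sort(z)[:12]*1000)
E
```

```text
tcp [ 596.1 -182.    -5.9] open 32.3
wb 1318 [563.7 -99.6] 30.3 ztop 29.9
wb 6432 [ 596.8 -171.2] 63.0 ztop 42.2
[ 0.5960777  -0.1819581  -0.00587722] [0.84733208 0.11400244 0.71778757]
-1 3435 [ 5.59418651  5.95259247  6.4554933   6.83029769  7.65303201  8.5476251
  9.50268345  9.53374887 10.6437385  11.34364614 11.74290095 11.7639091 ]
1 4984 [5.81971314 5.91643523 6.21497802 6.61088494 6.84651305 7.39563425
 7.70420448 7.76687553 7.93702054 8.1160762  8.35023854 8.4561344 ]
```

Gripped: 32.3 mm at 25 N. Now lift and fly towards the rack, looking at the bores on the way.

carry_out --slide '[[0, 0, 0.03], [0, 0, 0.07], [-0.02, 0.02, 0.1], [-0.05, 0.05, 0.11], [-0.08, 0.08, 0.11], [-0.11, 0.11, 0.11], [-0.128, 0.13, 0.11], [-0.128, 0.13, 0.11], [-0.128, 0.13, 0.11]]' --rot '[[0, 0, 0], [0, 0, 0], [0, 0, 0], [0, 0, 0], [0, 0, 0], [0, 0, 0], [0, 0, 0], [0, 0, 0], [0, 0, 0]]' --fingers '[0, 0, 0, 0, 0, 0, 0, 0, 0]'

```text
time: 12.45
position: [0.4681, -0.0517, 0.1042]
orientation: [0.001, 0.727, 0.687, 0.0]
contact_force: [1.1, -0.3, -1.6]
grip_width: 0.363
grip_force: 25.0
```

```bash
cat >> h.py <<'E'
BORES=dict(cs=(-39,-49),ns=(39,-49),cm=(-39,11),nm=(39,11),cl=(-39,79),nl=(39,79))
def bores(d,p,c=(505.8,21.7),yaw=-3.35,n='wrist'):
    W=world(d,p,n)*1000; a=np.radians(yaw); Rm=np.array([[np.cos(a),-np.sin(a)],[np.sin(a),np.cos(a)]])
    m=(W[:,:,2]<25.5)&(W[:,:,2]>5)
    for b in blobs(W,cv2.morphologyEx(m.astype(np.uint8),cv2.MORPH_OPEN,np.ones((3,3))),60):
        ct=max(cv2.findContours(b.astype(np.uint8),cv2.RETR_EXTERNAL,cv2.CHAIN_APPROX_NONE)[0],key=len)[:,0]
        if (ct.min()<2) or ct[:,0].max()>557: continue
        P=onz(p,ct,.028,n)*1000; (q,r)=cv2.minEnclosingCircle(P[:,:2].astype(np.float32))
        for k,v in BORES.items():
            e=np.array(c)+Rm@np.array(v)
            if np.hypot(*(e-P[:,:2].mean(0)))<20: print(k,'exp',e.round(1),'mean',((P.max(0)+P.min(0))/2)[:2].round(1),'dia',(P.max(0)-P.min(0))[:2].round(1))
E
python3 - <<'E'
from h import *
im,d,p,W=wlook('w6'); bores(d,p); im,d,p=cam('top'); bores(d,p,n='top'); rackpose(im,d,p)
E
```

```text
tcp [468.7 -52.3 104.3] open 32.1
wb 21502 [485.9 -37.3] 173.7 ztop 30.0
nm exp [545.4  30.4] mean [545.3  31.1] dia [49.7 50.1]
cm exp [467.5  35. ] mean [467.6  35.6] dia [36.  36.1]
ns exp [541.9 -29.5] mean [541.8 -28.5] dia [42.5 42.8]
cs exp [464.  -24.9] mean [464.4 -23.9] dia [28.9 29.3]
nl exp [549.3  98.3] mean [549.9 100.5] dia [60.5 57.1]
nm exp [545.4  30.4] mean [543.9  32.4] dia [47.8 47.6]
cl exp [471.5 102.8] mean [470.9 104.3] dia [40.9 41. ]
cm exp [467.5  35. ] mean [466.5  38.2] dia [31.4 34.6]
rack 1920 (array([507.4,  62.9]), array([168.4, 156.7]), 86.2)
```

View pics/w6.png

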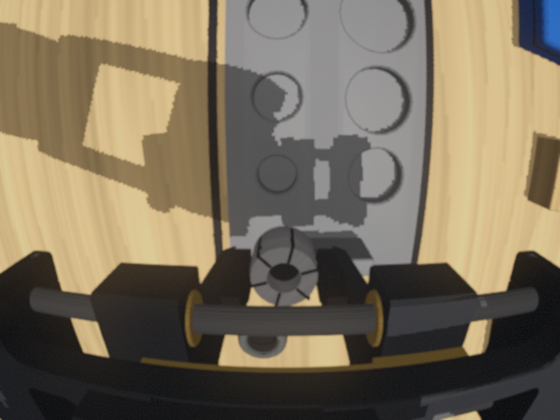

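The wrist view shows collet_m upright in the fingers at (284,270), with its bore at (276,97) ahead.

carry_out --slide '[[0, 0.04, 0], [-0.0005, 0.08, 0], [-0.0005, 0.087, 0], [-0.0005, 0.087, -0.03], [-0.0005, 0.087, -0.055], [-0.0005, 0.087, -0.062], [-0.0005, 0.087, -0.07], [-0.0005, 0.087, -0.078], [-0.0005, 0.087, -0.086], [-0.0005, 0.087, -0.094], [-0.0005, 0.087, -0.094]]' --rot '[[0, 0, 0], [0, 0, 0], [0, 0, 0], [0, 0, 0], [0, 0, 0], [0, 0, 0], [0, 0, 0], [0, 0, 0], [0, 0, 0], [0, 0, 0], [0, 0, 0]]' --fingers '[0, 0, 0, 0, 0, 0, 0, 0, 0, 0, 0]'

```text
time: 13.65
position: [0.4667, 0.0352, 0.009]
orientation: [-0.001, 0.727, 0.686, -0.0]
contact_force: [-0.2, 0.9, -1.1]
grip_width: 0.364
grip_force: 25.0
```

carry_out --slide '[[0, 0, 0], [0, 0, 0], [0, 0, 0.03], [0, 0, 0.08], [0, -0.03, 0.09], [-0.005, -0.07, 0.09], [-0.012, -0.11, 0.09], [-0.02, -0.15, 0.09], [-0.026, -0.19, 0.09], [-0.029, -0.219, 0.08], [-0.029, -0.219, 0.07], [-0.029, -0.219, 0.07]]' --rot '[[0, 0, 0], [0, 0, 0], [0, 0, 0], [0, 0, 0], [0, 0, 0], [0, 0, 0], [0, 0, 0], [0, 0, 0], [0, 0, 0], [0, 0, 0], [0, 0, 0], [0, 0, 0]]' --fingers '[0.045, 0.045, 0.045, 0.045, 0.065, 0.065, 0.065, 0.065, 0.065, 0.065, 0.065, 0.065]'

```text
time: 14.85
position: [0.4374, -0.1835, 0.0789]
orientation: [-0.001, 0.728, 0.686, -0.0]
contact_force: [-1.2, 0.5, 0.9]
grip_width: 0.741
grip_force: 0.0
```

```bash
python3 - <<'E'
from h import *
im,d,p,W=wlook(R=.05)
im,d,p=cam('top'); W=world(d,p,'top'); m=(W[:,:,2]>.035)&(W[:,:,2]<.06)&(abs(W[:,:,0]-.467)<.03)&(abs(W[:,:,1]-.035)<.03); print(m.sum(),rect(W[m]),W[m][:,2].max()); rackpose(im,d,p); items(W)
E
```

```text
tcp [ 437.8 -183.    79.3] open 64.9
wb 2366 [ 430.6 -155.2] 48.4 ztop 25.8
71 (array([466.6,  40.8]), array([40.2, 31.7]), 82.66) 0.052077183205753164
rack 3432 (array([504.9,  23. ]), array([248.4, 156.3]), 86.46)
item (array([ 586.5, -294.7]), array([53.4, 55.4]), 43.63)
item (array([ 537. , -410.8]), array([35.5, 40.3]), 2.19)
item (array([ 437.2, -384.9]), array([37.4, 41.6]), 0.66)
item (array([ 439.7, -136.8]), array([ 8.5, 33.6]), 55.4)
```

nut_m was knocked to about (431,-155), so I'll correct for that.

carry_out --slide '[[-0.007, 0.028, 0], [-0.007, 0.028, -0.02], [-0.007, 0.028, -0.05], [-0.007, 0.028, -0.075], [-0.007, 0.028, -0.086], [-0.007, 0.028, -0.086], [-0.007, 0.028, -0.086], [-0.007, 0.028, -0.086], [-0.007, 0.028, -0.086], [-0.007, 0.028, -0.086], [-0.007, 0.028, -0.086]]' --rot '[[0, 0, 0], [0, 0, 0], [0, 0, 0], [0, 0, 0], [0, 0, 0], [0, 0, 0], [0, 0, 0], [0, 0, 0], [0, 0, 0], [0, 0, 0], [0, 0, 0]]' --fingers '[0.065, 0.065, 0.065, 0.065, 0.065, 0.065, 0.04, 0.04, 0.04, 0.04, 0.04]' --grip_force 30

```text
time: 16.05
position: [0.4323, -0.1563, -0.005]
orientation: [0.001, 0.727, 0.686, 0.0]
contact_force: [-0.8, 2.2, 6.8]
grip_width: 0.527
grip_force: 30.0
```

```bash
python3 - <<'E'
from h import *
im,d,p,W=wlook(R=.05,zhi=.030); print(observe()['grip_force'],observe()['contact_force'])
E
```

```text
tcp [ 432.3 -156.3   -5. ] open 46.5
wb 6054 [ 433.  -145.4] 73.6 ztop 26.2
30.00402957201004 [-0.75979827  1.47224602  7.06458655]
```

carry_out --slide '[[0, 0, 0.03], [0, 0, 0.07], [0.02, 0.02, 0.11], [0.045, 0.055, 0.11], [0.07, 0.09, 0.11], [0.095, 0.13, 0.11], [0.11, 0.17, 0.11], [0.1145, 0.1855, 0.11], [0.1145, 0.1855, 0.1], [0.1145, 0.1855, 0.07], [0.1145, 0.1855, 0.05], [0.1145, 0.1855, 0.042]]' --rot '[[0, 0, 0], [0, 0, 0], [0, 0, 0], [0, 0, 0], [0, 0, 0], [0, 0, 0], [0, 0, 0], [0, 0, 0], [0, 0, 0], [0, 0, 0], [0, 0, 0], [0, 0, 0]]' --fingers '[0.04, 0.04, 0.04, 0.04, 0.04, 0.04, 0.04, 0.04, 0.04, 0.04, 0.04, 0.04]'

```text
time: 17.3
position: [0.5434, 0.029, 0.0331]
orientation: [-0.002, 0.728, 0.686, -0.002]
contact_force: [0.5, -0.3, -1.2]
grip_width: 0.53
grip_force: 30.0
```

```bash
python3 - <<'E'
from h import *
im,d,p,W=wlook('w7',R=.05,zhi=.030); print(observe()['grip_force'],observe()['contact_force'])
E
```

```text
tcp [543.5  29.   33. ] open 46.8
wb 9237 [540.2  39.8] 96.8 ztop 29.7
wb 242 [519.8  -3.4] 20.9 ztop 29.7
wb 251 [564.4  -5.6] 20.0 ztop 29.7
29.999461323022842 [-1.18152785  0.02159953 -3.07402807]
```

View pics/w7.png

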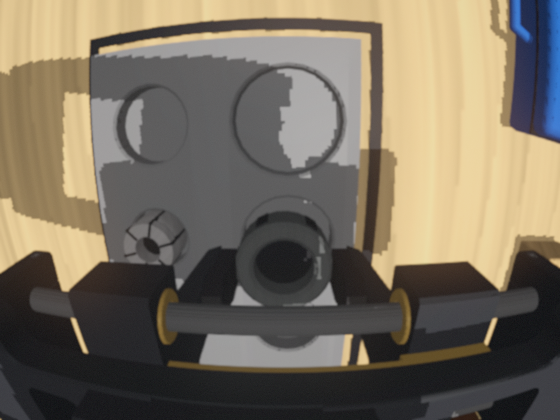

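collet_m is seated (150,240), and nut_m is held level at (284,260).

carry_out --slide '[[0.0005, 0.0005, -0.004], [0.0005, 0.0005, -0.008], [0.0005, 0.0005, -0.008], [0.0005, 0.0005, -0.012], [0.0005, 0.0005, -0.016], [0.0005, 0.0005, -0.02], [0.0005, 0.0005, -0.024], [0.0005, 0.0005, -0.026], [0.0005, 0.0005, -0.026]]' --rot '[[0, 0, 0], [0, 0, 0], [0, 0, 0], [0, 0, 0], [0, 0, 0], [0, 0, 0], [0, 0, 0], [0, 0, 0], [0, 0, 0]]' --fingers '[0.04, 0.04, 0.04, 0.04, 0.04, 0.04, 0.04, 0.04, 0.04]'

```text
time: 18.25
position: [0.5461, 0.0302, 0.0094]
orientation: [-0.0, 0.727, 0.686, -0.0]
contact_force: [-0.2, -0.1, -1.1]
grip_width: 0.526
grip_force: 30.0
```

carry_out --slide '[[0, 0, 0], [0, 0, 0], [0, 0, 0.03], [0, 0, 0.07], [-0.01, -0.04, 0.08], [-0.023, -0.085, 0.08], [-0.036, -0.13, 0.08], [-0.05, -0.175, 0.08], [-0.062, -0.22, 0.08], [-0.075, -0.265, 0.08], [-0.087, -0.31, 0.08], [-0.087, -0.31, 0.08]]' --rot '[[0, 0, 0], [0, 0, 0], [0, 0, 0], [0, 0, 0], [0, 0, 0], [0, 0, 0], [0, 0, 0], [0, 0, 0], [0, 0, 0], [0, 0, 0], [0, 0, 0], [0, 0, 0]]' --fingers '[0.06, 0.06, 0.06, 0.06, 0.06, 0.06, 0.05, 0.045, 0.045, 0.045, 0.045, 0.045]'

```text
time: 19.45
position: [0.4585, -0.2856, 0.0908]
orientation: [0.002, 0.729, 0.684, -0.001]
contact_force: [1.1, 0.5, -0.4]
grip_width: 0.51
grip_force: 0.0
```

```bash
python3 - <<'E'
from h import *
im,d,p,W=wlook(R=.05)
im,d,p=cam('top'); W=world(d,p,'top'); rackpose(im,d,p); items(W)
E
```

```text
tcp [ 458.8 -282.7   90.4] open 45.3
wb 994 [ 459.2 -280.4] 26.7 ztop 27.9
rack 3485 (array([505.1,  22.7]), array([248.3, 156. ]), 86.7)
item (array([ 589.9, -293. ]), array([45.4, 55.9]), 22.63)
item (array([ 545.7, -418.2]), array([40. , 21.1]), 47.27)
```

carry_out --slide '[[0, -0.001, -0.03], [0, -0.001, -0.07], [0, -0.001, -0.09], [0, -0.001, -0.096], [0, -0.001, -0.096], [0, -0.001, -0.096], [0, -0.001, -0.096], [0, -0.001, -0.096], [0, -0.001, -0.096], [0, -0.001, -0.096], [0, -0.001, -0.096]]' --rot '[[0, 0, 0], [0, 0, 0], [0, 0, 0], [0, 0, 0], [0, 0, 0], [0, 0, 0], [0, 0, 0], [0, 0, 0], [0, 0, 0], [0, 0, 0], [0, 0, 0]]' --fingers '[0.045, 0.045, 0.045, 0.045, 0.045, 0.02, 0.015, 0.015, 0.015, 0.015, 0.015]' --grip_force 25

```text
time: 20.65
position: [0.4602, -0.2815, -0.0048]
orientation: [0.001, 0.727, 0.686, 0.0]
contact_force: [-0.4, 1.4, 6.5]
grip_width: 0.282
grip_force: 25.0
```

carry_out --slide '[[0, 0, 0.03], [0, 0, 0.07], [0, 0.04, 0.105], [0.001, 0.09, 0.105], [0.002, 0.14, 0.105], [0.004, 0.19, 0.105], [0.005, 0.235, 0.105], [0.005, 0.255, 0.105], [0.005, 0.255, 0.09], [0.005, 0.255, 0.06], [0.005, 0.255, 0.04], [0.005, 0.255, 0.038]]' --rot '[[0, 0, 0], [0, 0, 0], [0, 0, 0], [0, 0, 0], [0, 0, 0], [0, 0, 0], [0, 0, 0], [0, 0, 0], [0, 0, 0], [0, 0, 0], [0, 0, 0], [0, 0, 0]]' --fingers '[0.015, 0.015, 0.015, 0.015, 0.015, 0.015, 0.015, 0.015, 0.015, 0.015, 0.015, 0.015]'

```text
time: 21.85
position: [0.4621, -0.0251, 0.0297]
orientation: [-0.002, 0.727, 0.686, -0.001]
contact_force: [-0.2, -0.1, -1.0]
grip_width: 0.279
grip_force: 25.0
```

carry_out --slide '[[0, 0, -0.002], [0, 0, -0.004], [0, 0, -0.008], [0, 0, -0.012], [0, 0, -0.016], [0, 0, -0.02], [0, 0, -0.022], [0, 0, -0.022]]' --rot '[[0, 0, 0], [0, 0, 0], [0, 0, 0], [0, 0, 0], [0, 0, 0], [0, 0, 0], [0, 0, 0], [0, 0, 0]]' --fingers '[0.015, 0.015, 0.015, 0.015, 0.015, 0.015, 0.015, 0.015]'

```text
time: 22.65
position: [0.4642, -0.0258, 0.0095]
orientation: [-0.0, 0.727, 0.686, -0.0]
contact_force: [-0.2, -0.6, -0.9]
grip_width: 0.279
grip_force: 25.0
```

carry_out --slide '[[0, 0, 0], [0, 0, 0], [0, 0, 0.03], [0, 0, 0.08], [0.01, -0.04, 0.08], [0.018, -0.088, 0.08], [0.027, -0.136, 0.08], [0.036, -0.184, 0.08], [0.045, -0.232, 0.08], [0.054, -0.28, 0.08], [0.063, -0.328, 0.08], [0.0715, -0.374, 0.08]]' --rot '[[0, 0, 0], [0, 0, 0], [0, 0, 0], [0, 0, 0], [0, 0, 0], [0, 0, 0], [0, 0, 0], [0, 0, 0], [0, 0, 0], [0, 0, 0], [0, 0, 0], [0, 0, 0]]' --fingers '[0.038, 0.038, 0.038, 0.038, 0.058, 0.058, 0.058, 0.058, 0.058, 0.058, 0.058, 0.058]'

```text
time: 23.85
position: [0.5359, -0.4021, 0.09]
orientation: [0.0, 0.727, 0.686, 0.0]
contact_force: [1.2, -0.2, 0.4]
grip_width: 0.658
grip_force: 0.0
```

```bash
python3 - <<'E'
from h import *
im,d,p,W=wlook(R=.05)
im,d,p=cam('top'); W=world(d,p,'top'); rackpose(im,d,p); items(W)
E
```

```text
tcp [ 536.1 -409.6   90.2] open 58.0
wb 1455 [ 538.8 -412.8] 40.5 ztop 23.8
rack 3517 (array([505. ,  22.9]), array([248.3, 155.9]), 86.69)
item (array([ 586.5, -295. ]), array([54.2, 55. ]), 47.44)
```

carry_out --slide '[[0.003, -0.013, 0], [0.003, -0.013, -0.02], [0.003, -0.013, -0.06], [0.003, -0.013, -0.085], [0.003, -0.013, -0.096], [0.003, -0.013, -0.096], [0.003, -0.013, -0.096], [0.003, -0.013, -0.096], [0.003, -0.013, -0.096], [0.003, -0.013, -0.096], [0.003, -0.013, -0.096]]' --rot '[[0, 0, 0], [0, 0, 0], [0, 0, 0], [0, 0, 0], [0, 0, 0], [0, 0, 0], [0, 0, 0], [0, 0, 0], [0, 0, 0], [0, 0, 0], [0, 0, 0]]' --fingers '[0.058, 0.058, 0.058, 0.058, 0.058, 0.058, 0.03, 0.03, 0.03, 0.03, 0.03]' --grip_force 30

```text
time: 25.05
position: [0.5398, -0.4138, -0.0041]
orientation: [0.002, 0.727, 0.686, 0.0]
contact_force: [-0.7, 0.9, 6.9]
grip_width: 0.432
grip_force: 30.0
```

```bash
python3 - <<'E'
from h import *
im,d,p,W=wlook('w8',R=.05,zhi=.030); print(observe()['grip_force'],observe()['contact_force'])
E
```

```text
tcp [ 539.9 -413.8   -4.1] open 37.7
wb 4260 [ 540.5 -403.4] 65.5 ztop 27.0
30.004239238332957 [-0.723243    1.37472867  6.0138069 ]
```

View pics/w8.png

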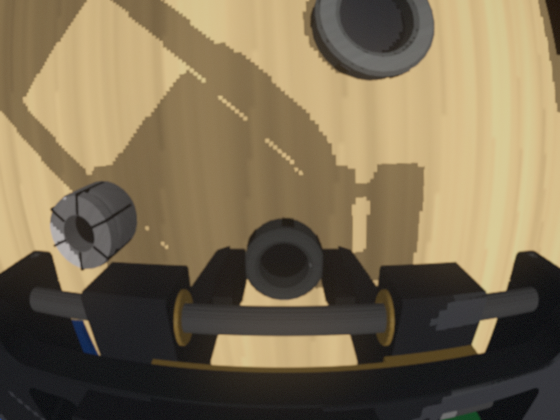

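nut_s is held at (284,258), level.

carry_out --slide '[[0, 0, 0.03], [0, 0, 0.07], [0, 0.04, 0.105], [0.001, 0.088, 0.105], [0.001, 0.136, 0.105], [0.002, 0.184, 0.105], [0.002, 0.232, 0.105], [0.003, 0.28, 0.105], [0.003, 0.328, 0.105], [0.0035, 0.365, 0.105], [0.0035, 0.3825, 0.105], [0.0035, 0.3825, 0.09]]' --rot '[[0, 0, 0], [0, 0, 0], [0, 0, 0], [0, 0, 0], [0, 0, 0], [0, 0, 0], [0, 0, 0], [0, 0, 0], [0, 0, 0], [0, 0, 0], [0, 0, 0], [0, 0, 0]]' --fingers '[0.03, 0.03, 0.03, 0.03, 0.03, 0.03, 0.03, 0.03, 0.03, 0.03, 0.03, 0.03]'

```text
time: 26.3
position: [0.5439, -0.0282, 0.0856]
orientation: [0.002, 0.726, 0.688, 0.001]
contact_force: [0.4, 0.0, -0.6]
grip_width: 0.432
grip_force: 30.0
```

carry_out --slide '[[0, 0, -0.03], [0, 0, -0.05], [0, 0, -0.052], [0, 0, -0.056], [0, 0, -0.06], [0, 0, -0.064], [0, 0, -0.068], [0, 0, -0.072], [0, 0, -0.073], [0, 0, -0.073]]' --rot '[[0, 0, 0], [0, 0, 0], [0, 0, 0], [0, 0, 0], [0, 0, 0], [0, 0, 0], [0, 0, 0], [0, 0, 0], [0, 0, 0], [0, 0, 0]]' --fingers '[0.03, 0.03, 0.03, 0.03, 0.03, 0.03, 0.03, 0.03, 0.03, 0.03]'

```text
time: 27.3
position: [0.5422, -0.0302, 0.0107]
orientation: [-0.0, 0.727, 0.686, -0.0]
contact_force: [-0.4, 0.2, -1.7]
grip_width: 0.429
grip_force: 30.0
```

carry_out --slide '[[0, 0, 0], [0, 0, 0], [0, 0, 0.03], [0, 0, 0.08], [-0.012, -0.04, 0.08], [-0.025, -0.085, 0.08], [-0.038, -0.13, 0.08], [-0.051, -0.175, 0.08], [-0.064, -0.22, 0.08], [-0.077, -0.265, 0.08], [-0.09, -0.31, 0.08], [-0.1, -0.345, 0.08]]' --rot '[[0, 0, 0], [0, 0, 0], [0, 0, 0], [0, 0, 0], [0, 0, 0], [0, 0, 0], [0, 0, 0], [0, 0, 0], [0, 0, 0], [0, 0, 0], [0, 0, 0], [0, 0, 0]]' --fingers '[0.052, 0.052, 0.052, 0.052, 0.06, 0.06, 0.06, 0.06, 0.06, 0.06, 0.06, 0.06]'

```text
time: 28.5
position: [0.4415, -0.3782, 0.0914]
orientation: [0.001, 0.728, 0.686, -0.0]
contact_force: [0.3, 0.8, -0.3]
grip_width: 0.684
grip_force: 0.0
```

```bash
python3 - <<'E'
from h import *
im,d,p,W=wlook(R=.05)
im,d,p=cam('top'); W=world(d,p,'top'); rackpose(im,d,p); items(W)
E
```

```text
tcp [ 440.3 -383.2   91.9] open 60.0
wb 2485 [ 439.2 -386.2] 41.7 ztop 35.8
rack 3553 (array([505.3,  22.7]), array([248.7, 156.6]), 86.67)
item (array([ 586.4, -294.9]), array([53.8, 54.2]), 44.03)
item (array([ 447.5, -372. ]), array([ 9.2, 30.3]), 41.21)
```

carry_out --slide '[[-0.003, -0.011, 0], [-0.003, -0.011, -0.02], [-0.003, -0.011, -0.06], [-0.003, -0.011, -0.085], [-0.003, -0.011, -0.097], [-0.003, -0.011, -0.097], [-0.003, -0.011, -0.097], [-0.003, -0.011, -0.097], [-0.003, -0.011, -0.097], [-0.003, -0.011, -0.097], [-0.003, -0.011, -0.097]]' --rot '[[0, 0, 0], [0, 0, 0], [0, 0, 0], [0, 0, 0], [0, 0, 0], [0, 0, 0], [0, 0, 0], [0, 0, 0], [0, 0, 0], [0, 0, 0], [0, 0, 0]]' --fingers '[0.06, 0.06, 0.06, 0.06, 0.06, 0.06, 0.03, 0.03, 0.03, 0.03, 0.03]' --grip_force 30

```text
time: 29.7
position: [0.4402, -0.3873, -0.0045]
orientation: [0.001, 0.727, 0.686, -0.0]
contact_force: [-0.2, 1.1, 6.7]
grip_width: 0.454
grip_force: 30.0
```

carry_out --slide '[[0, 0, 0.03], [0, 0, 0.07], [0.001, 0.04, 0.105], [0.004, 0.088, 0.105], [0.008, 0.136, 0.105], [0.012, 0.184, 0.105], [0.016, 0.232, 0.105], [0.02, 0.28, 0.105], [0.024, 0.328, 0.105], [0.028, 0.376, 0.105], [0.031, 0.424, 0.105], [0.0325, 0.465, 0.105]]' --rot '[[0, 0, 0], [0, 0, 0], [0, 0, 0], [0, 0, 0], [0, 0, 0], [0, 0, 0], [0, 0, 0], [0, 0, 0], [0, 0, 0], [0, 0, 0], [0, 0, 0], [0, 0, 0]]' --fingers '[0.03, 0.03, 0.03, 0.03, 0.03, 0.03, 0.03, 0.03, 0.03, 0.03, 0.03, 0.03]'

```text
time: 30.9
position: [0.4716, 0.081, 0.0992]
orientation: [0.0, 0.727, 0.686, 0.0]
contact_force: [0.3, -0.5, -2.7]
grip_width: 0.456
grip_force: 30.0
```

carry_out --slide '[[0, 0.0235, 0], [0, 0.0235, -0.03], [0, 0.0235, -0.06], [0, 0.0235, -0.065], [0, 0.0235, -0.068], [0, 0.0235, -0.072], [0, 0.0235, -0.076], [0, 0.0235, -0.08], [0, 0.0235, -0.084], [0, 0.0235, -0.088], [0, 0.0235, -0.088]]' --rot '[[0, 0, 0], [0, 0, 0], [0, 0, 0], [0, 0, 0], [0, 0, 0], [0, 0, 0], [0, 0, 0], [0, 0, 0], [0, 0, 0], [0, 0, 0], [0, 0, 0]]' --fingers '[0.03, 0.03, 0.03, 0.03, 0.03, 0.03, 0.03, 0.03, 0.03, 0.03, 0.03]'

```text
time: 32.0
position: [0.4714, 0.1022, 0.0103]
orientation: [-0.0, 0.727, 0.686, -0.0]
contact_force: [-0.5, -0.2, -1.9]
grip_width: 0.455
grip_force: 30.0
```

carry_out --slide '[[0, 0, 0], [0, 0, 0], [0, 0, 0.03], [0, 0, 0.08], [0.013, -0.045, 0.08], [0.026, -0.09, 0.08], [0.039, -0.135, 0.08], [0.052, -0.18, 0.08], [0.065, -0.225, 0.08], [0.078, -0.27, 0.08], [0.091, -0.315, 0.08], [0.104, -0.36, 0.08]]' --rot '[[0, 0, 0], [0, 0, 0], [0, 0, 0], [0, 0, 0], [0, 0, 0], [0, 0, 0], [0, 0, 0], [0, 0, 0], [0, 0, 0], [0, 0, 0], [0, 0, 0], [0, 0, 0]]' --fingers '[0.053, 0.053, 0.053, 0.053, 0.075, 0.075, 0.075, 0.075, 0.075, 0.075, 0.075, 0.075]'

```text
time: 33.2
position: [0.5763, -0.2599, 0.0912]
orientation: [0.0, 0.727, 0.686, 0.0]
contact_force: [0.4, 0.6, 0.4]
grip_width: 0.851
grip_force: 0.0
```

carry_out --slide '[[0.011, -0.038, 0], [0.011, -0.038, 0], [0.011, -0.038, 0]]' --rot '[[0, 0, 0], [0, 0, 0], [0, 0, 0]]' --fingers '[0.075, 0.075, 0.075]'

```text
time: 33.5
position: [0.5866, -0.2963, 0.0906]
orientation: [-0.0, 0.728, 0.686, 0.0]
contact_force: [-0.6, 0.2, -0.1]
grip_width: 0.85
grip_force: 0.0
```

```bash
python3 - <<'E'
from h import *
im,d,p,W=wlook(R=.05)
im,d,p=cam('top'); rackpose(im,d,p)
E
```

```text
tcp [ 586.4 -295.1   90.5] open 75.0
wb 4212 [ 587.9 -296.9] 56.4 ztop 27.7
rack 3545 (array([504.8,  22.7]), array([248.9, 155.5]), 86.67)
```

carry_out --slide '[[0.001, -0.001, -0.02], [0.001, -0.001, -0.06], [0.001, -0.001, -0.085], [0.001, -0.001, -0.097], [0.001, -0.001, -0.097], [0.001, -0.001, -0.097], [0.001, -0.001, -0.097], [0.001, -0.001, -0.097], [0.001, -0.001, -0.097], [0.001, -0.001, -0.097], [0.001, -0.001, -0.097]]' --rot '[[0, 0, 0], [0, 0, 0], [0, 0, 0], [0, 0, 0], [0, 0, 0], [0, 0, 0], [0, 0, 0], [0, 0, 0], [0, 0, 0], [0, 0, 0], [0, 0, 0]]' --fingers '[0.075, 0.075, 0.075, 0.075, 0.075, 0.045, 0.045, 0.045, 0.045, 0.045, 0.045]' --grip_force 35

```text
time: 34.7
position: [0.5889, -0.2975, -0.0042]
orientation: [0.001, 0.727, 0.686, 0.0]
contact_force: [-1.0, 1.4, 6.3]
grip_width: 0.626
grip_force: 35.0
```

carry_out --slide '[[0, 0, 0.03], [0, 0, 0.07], [-0.004, 0.04, 0.105], [-0.009, 0.088, 0.105], [-0.014, 0.136, 0.105], [-0.019, 0.184, 0.105], [-0.024, 0.232, 0.105], [-0.029, 0.28, 0.105], [-0.034, 0.328, 0.105], [-0.037, 0.37, 0.105], [-0.038, 0.395, 0.105], [-0.038, 0.395, 0.105]]' --rot '[[0, 0, 0], [0, 0, 0], [0, 0, 0], [0, 0, 0], [0, 0, 0], [0, 0, 0], [0, 0, 0], [0, 0, 0], [0, 0, 0], [0, 0, 0], [0, 0, 0], [0, 0, 0]]' --fingers '[0.045, 0.045, 0.045, 0.045, 0.045, 0.045, 0.045, 0.045, 0.045, 0.045, 0.045, 0.045]'

```text
time: 35.9
position: [0.5492, 0.1014, 0.0991]
orientation: [-0.0, 0.726, 0.688, 0.0]
contact_force: [-0.0, -1.0, -2.3]
grip_width: 0.618
grip_force: 35.0
```

carry_out --slide '[[0, 0, -0.03], [0, 0, -0.06], [0, 0, -0.065], [0, 0, -0.068], [0, 0, -0.072], [0, 0, -0.076], [0, 0, -0.08], [0, 0, -0.084], [0, 0, -0.088], [0, 0, -0.088], [0, 0, -0.088]]' --rot '[[0, 0, 0], [0, 0, 0], [0, 0, 0], [0, 0, 0], [0, 0, 0], [0, 0, 0], [0, 0, 0], [0, 0, 0], [0, 0, 0], [0, 0, 0], [0, 0, 0]]' --fingers '[0.045, 0.045, 0.045, 0.045, 0.045, 0.045, 0.045, 0.045, 0.045, 0.045, 0.045]'

```text
time: 37.0
position: [0.5498, 0.0982, 0.0107]
orientation: [-0.0, 0.727, 0.686, -0.0]
contact_force: [-0.0, -0.8, -1.3]
grip_width: 0.618
grip_force: 35.0
```

carry_out --slide '[[0, 0, 0], [0, 0, 0], [0, 0, 0.02], [0, 0, 0.06], [-0.01, -0.04, 0.1], [-0.02, -0.08, 0.14], [-0.03, -0.12, 0.17], [-0.04, -0.16, 0.2], [-0.05, -0.182, 0.2], [-0.05, -0.182, 0.2], [-0.05, -0.182, 0.2]]' --rot '[[0, 0, 0], [0, 0, 0], [0, 0, 0], [0, 0, 0], [0, 0, 0], [0, 0, 0], [0, 0, 0], [0, 0, 0], [0, 0, 0], [0, 0, 0], [0, 0, 0]]' --fingers '[0.064, 0.064, 0.064, 0.064, 0.04, 0.04, 0.04, 0.04, 0.04, 0.04, 0.04]'

```text
time: 38.1
position: [0.5, -0.0844, 0.2114]
orientation: [0.001, 0.728, 0.685, 0.0]
contact_force: [-0.4, 0.4, -0.9]
grip_width: 0.454
grip_force: 0.0
```

```bash
python3 - <<'E'
from h import *
im,d,p,W=wlook('w9',R=.01); W=W*1000
a=np.radians(-3.34); R=np.array([[np.cos(a),-np.sin(a)],[np.sin(a),np.cos(a)]])
m=(abs(W[:,:,2]-28)<3)&(abs(W[:,:,0]-506)<110)&(abs(W[:,:,1]-22)<160); print('rack',rect(W[m]/1000))
for k,v in BORES.items():
    e=np.array((505.8,22.2))+R@np.array(v); q=W[(np.hypot(W[:,:,0]-e[0],W[:,:,1]-e[1])<32)&(W[:,:,2]>32)]
    if len(q): print(k,len(q),rect(q/1000),np.percentile(q[:,2],[50,90]).round(1))
E
```

```text
tcp [499.8 -83.5 210.7] open 39.9
rack (array([505.5,   9.8]), array([225.8, 157.3]), 86.75)
cs 6112 (array([464.1, -34. ]), array([44.7, 26.4]), 86.23) [318.6 322.8]
ns 6460 (array([543.3, -35.1]), array([39.5, 51.4]), 11.66) [318.  322.9]
cm 799 (array([467. ,  35.4]), array([32.8, 32.1]), 27.72) [44.4 45.8]
nm 1030 (array([545.9,  31. ]), array([47.4, 47.3]), 66.39) [38.3 39.6]
cl 1087 (array([471.5,  98.4]), array([33.1, 39.8]), 83.83) [48.1 49.5]
nl 1049 (array([549.7,  93.4]), array([44.9, 55.4]), 89.93) [40.3 41.7]
```

View pics/w9.png

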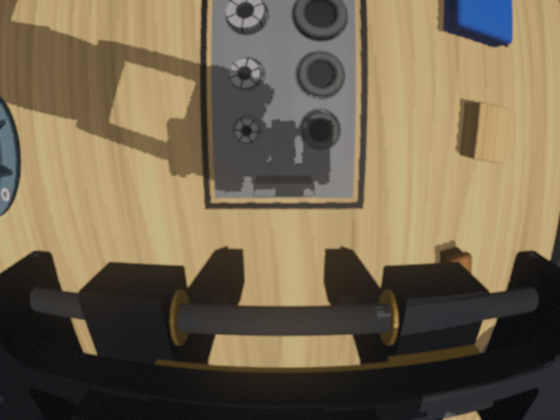

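All six sit in their bores (collets at cols ~245, nuts at ~320), with tops at the expected heights. Now re-grip the rib.

carry_out --slide '[[0, 0, 0], [0, 0, 0], [0, 0, 0], [0, 0, 0], [0, 0, -0.03], [0, 0, -0.06], [0, 0, -0.08], [0, 0, -0.1], [0, 0, -0.1], [0, 0, -0.1], [0, 0, -0.1], [0, 0, -0.1]]' --rot '[[0, 0, -0.145], [0, 0, -0.29], [0, 0, -0.435], [0, 0, -0.58], [0, 0, -0.725], [0, 0, -0.87], [0, 0, -1.015], [0, 0, -1.16], [0, 0, -1.305], [0, 0, -1.45], [0, 0, -1.571], [0, 0, -1.571]]' --fingers '[0.034, 0.034, 0.034, 0.034, 0.034, 0.034, 0.034, 0.034, 0.034, 0.034, 0.034, 0.034]'

```text
time: 39.35
position: [0.4996, -0.0821, 0.1098]
orientation: [-0.0, 1.0, -0.029, -0.001]
contact_force: [0.3, 0.4, -0.4]
grip_width: 0.388
grip_force: 0.0
```

carry_out --slide '[[0, 0, -0.02], [0, 0, -0.05], [0, 0, -0.07], [0, 0, -0.08], [0, 0, -0.08], [0, 0, -0.08], [0, 0, -0.08], [0, 0, -0.08], [0, 0, -0.08], [0, 0, -0.08]]' --rot '[[0, 0, 0], [0, 0, 0], [0, 0, 0], [0, 0, 0], [0, 0, 0], [0, 0, 0], [0, 0, 0], [0, 0, 0], [0, 0, 0], [0, 0, 0]]' --fingers '[0.034, 0.034, 0.034, 0.034, 0.034, 0.01, 0.01, 0.01, 0.01, 0.01]' --grip_force 20

```text
time: 40.35
position: [0.5008, -0.0839, 0.0319]
orientation: [0.0, 1.0, -0.029, 0.001]
contact_force: [0.3, 2.0, 7.2]
grip_width: 0.159
grip_force: 20.0
```

carry_out --slide '[[0.0007, 0.007, 0.001], [0.002, 0.02, 0.001], [0.0034, 0.034, 0.001], [0.0048, 0.048, 0.001], [0.0062, 0.062, 0.001], [0.0076, 0.076, 0.001], [0.009, 0.09, 0.001], [0.0104, 0.104, 0.001], [0.0118, 0.118, 0.001], [0.0132, 0.132, 0.001], [0.0146, 0.146, 0.001], [0.016, 0.16, 0.001]]' --rot '[[0, 0, 0.002], [0, 0, 0.006], [0, 0, 0.011], [0, 0, 0.015], [0, 0, 0.02], [0, 0, 0.025], [0, 0, 0.029], [0, 0, 0.034], [0, 0, 0.038], [0, 0, 0.043], [0, 0, 0.047], [0, 0, 0.052]]' --fingers '[0.01, 0.01, 0.01, 0.01, 0.01, 0.01, 0.01, 0.01, 0.01, 0.01, 0.01, 0.01]'

```text
time: 41.55
position: [0.5161, 0.0743, 0.032]
orientation: [0.002, 1.0, -0.003, 0.0]
contact_force: [-0.3, -10.6, -0.3]
grip_width: 0.16
grip_force: 20.0
```

carry_out --slide '[[0.0014, 0.014, 0], [0.0028, 0.028, 0], [0.0045, 0.045, 0], [0.0062, 0.062, 0], [0.008, 0.08, 0], [0.0098, 0.098, 0], [0.0115, 0.115, 0], [0.0132, 0.132, 0], [0.015, 0.15, 0], [0.0164, 0.164, 0], [0.0172, 0.172, 0], [0.0176, 0.176, 0]]' --rot '[[0, 0, 0.005], [0, 0, 0.009], [0, 0, 0.015], [0, 0, 0.02], [0, 0, 0.026], [0, 0, 0.032], [0, 0, 0.037], [0, 0, 0.043], [0, 0, 0.049], [0, 0, 0.053], [0, 0, 0.056], [0, 0, 0.057]]' --fingers '[0.01, 0.01, 0.01, 0.01, 0.01, 0.01, 0.01, 0.01, 0.01, 0.01, 0.01, 0.01]'

```text
time: 42.75
position: [0.5337, 0.2498, 0.032]
orientation: [0.002, 1.0, 0.026, -0.0]
contact_force: [-0.5, -13.9, 4.8]
grip_width: 0.152
grip_force: 20.1
```

```bash
python3 - <<'E'
from h import *
im,d,p=cam('top'); save('top9',im); rackpose(im,d,p); o=observe(); print(o['position'],o['orientation'],o['contact_force'])
cv2.imwrite('pics/crop9.png',cv2.resize(im[195:285,105:225,::-1],None,fx=5,fy=5,interpolation=cv2.INTER_CUBIC))
E
```

```text
rack 1163 (array([520.4, 438.4]), array([156.1,  83.4]), 4.94)
rack 482 (array([482.6, 298.9]), array([60.6, 90.7]), 7.76)
[0.53376145 0.25027276 0.03196792] [ 2.08378134e-03  9.99660129e-01  2.59857627e-02 -1.53873579e-04] [-0.39437993 -9.87589888  3.92902791]
```

View pics/crop9.png

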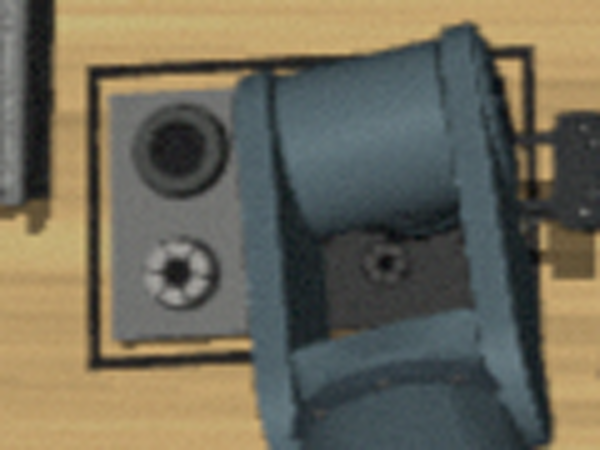

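The rack is inside the home outline, but turned about 2° too far. I'll trim it, release and check.

carry_out --slide '[[-0.001, 0.0005, 0], [-0.0018, 0.001, 0], [-0.0026, 0.0015, 0], [-0.0035, 0.002, 0], [-0.0035, 0.002, 0], [-0.0035, 0.002, 0], [-0.0035, 0.002, 0]]' --rot '[[0, 0, -0.01], [0, 0, -0.02], [0, 0, -0.03], [0, 0, -0.04], [0, 0, -0.04], [0, 0, -0.04], [0, 0, -0.04]]' --fingers '[0.01, 0.01, 0.01, 0.01, 0.01, 0.01, 0.01]' --grip_force 30

```text
time: 43.5
position: [0.5305, 0.2525, 0.032]
orientation: [0.001, 1.0, 0.006, 0.0]
contact_force: [1.4, -6.8, 1.3]
grip_width: 0.159
grip_force: 30.3
```

```bash
python3 - <<'E'
from h import *
im,d,p=cam('top'); rackpose(im,d,p); o=observe(); print(o['position'],o['orientation'],o['contact_force'])
W=world(d,p,'top'); m=(W[:,:,2]>.012)&(W[:,:,2]<.045)&(W[:,:,1]>.425)&(W[:,:,1]<.51)&(abs(W[:,:,0]-.525)<.11)&(im.max(2).astype(int)-im.min(2)<25)
P=W[m]
for lo in np.arange(.43,.48,.01):
    s=P[(P[:,1]>lo)&(P[:,1]<lo+.01)]; print(round(lo,2),s[:,0].min(),s[:,0].max())
E
```

```text
rack 1154 (array([522. , 440.4]), array([155. ,  88.4]), 2.01)
rack 472 (array([477.9, 300.3]), array([56.6, 93.3]), 0.4)
[0.53052704 0.25246632 0.0319721 ] [1.40003466e-03 9.99981159e-01 5.96445521e-03 3.83081358e-04] [ 1.81083406 -6.6166541   0.13150576]
0.43 0.44565796469071095 0.5984253285173712
0.44 0.44571269386658285 0.5983431195907616
0.45 0.4455331679183346 0.598171448266544
0.46 0.44566617083594195 0.5983579608476712
0.47 0.4455321970610084 0.598226613237296
```

carry_out --slide '[[0, 0, 0], [0, 0, 0], [0, 0, 0], [0, 0, 0.04], [0, 0, 0.08], [0, -0.04, 0.1], [0, -0.09, 0.1], [0, -0.14, 0.1], [0, -0.19, 0.1], [0, -0.24, 0.1], [0, -0.24, 0.1]]' --rot '[[0, 0, 0], [0, 0, 0], [0, 0, 0], [0, 0, 0], [0, 0, 0], [0, 0, 0], [0, 0, 0], [0, 0, 0], [0, 0, 0], [0, 0, 0], [0, 0, 0]]' --fingers '[0.034, 0.034, 0.034, 0.034, 0.034, 0.034, 0.034, 0.034, 0.034, 0.034, 0.034]'

```text
time: 44.65
position: [0.5303, 0.0088, 0.1322]
orientation: [0.001, 1.0, 0.002, 0.0]
contact_force: [0.2, 2.1, -0.2]
grip_width: 0.386
grip_force: 0.0
```

```bash
python3 - <<'E'
from h import *
im,d,p=cam('top'); save('top10',im); rackpose(im,d,p); W=world(d,p,'top')*1000
m=(W[:,:,2]>12)&(W[:,:,2]<90)&(abs(W[:,:,0]-528)<115)&(abs(W[:,:,1]-357)<150)&(im.max(2).astype(int)-im.min(2)<25)
print(rect(W[m]/1000)); m=(W[:,:,2]>57)&(W[:,:,2]<90)&(abs(W[:,:,0]-528)<60)&(abs(W[:,:,1]-250)<30); print('rib',rect(W[m]/1000))
g=im.max(2); m=np.zeros_like(g); m[198:276,116:220]=g[198:276,116:220]<70; print('home',rect(onz(p,np.argwhere(m>0)[:,::-1],0,'top')))
a=np.radians(2.5); R=np.array([[np.cos(a),-np.sin(a)],[np.sin(a),np.cos(a)]])
for k,v in BORES.items():
    e=np.array((527.8,357))+R@np.array(v); q=W[(np.hypot(W[:,:,0]-e[0],W[:,:,1]-e[1])<9)]; s=W[(np.hypot(W[:,:,0]-e[0],W[:,:,1]-e[1])<30)]; print(k,np.percentile(s[:,2],[50,80,95]).round(1))
print(observe()['position'])
cv2.imwrite('pics/crop10.png',cv2.resize(im[195:285,105:225,::-1],None,fx=5,fy=5,interpolation=cv2.INTER_CUBIC))
E
```

```text
rack 3635 (array([524.8, 359.6]), array([155.8, 250.8]), 1.87)
(array([517.3, 359.8]), array([170.4, 252.7]), 2.28)
rib (array([528.2, 252.5]), array([56.3, 12.9]), 1.39)
home (array([527.9, 357.5]), array([192.8, 287. ]), 3.05)
cs [28.4 32.2 40.9]
ns [28.3 33.7 38.8]
cm [29.2 39.5 46.7]
nm [29.4 36.2 41.2]
cl [33.9 47.4 51.1]
nl [33.4 39.8 43.5]
[0.53015228 0.01151117 0.13204266]
```

View pics/crop10.png

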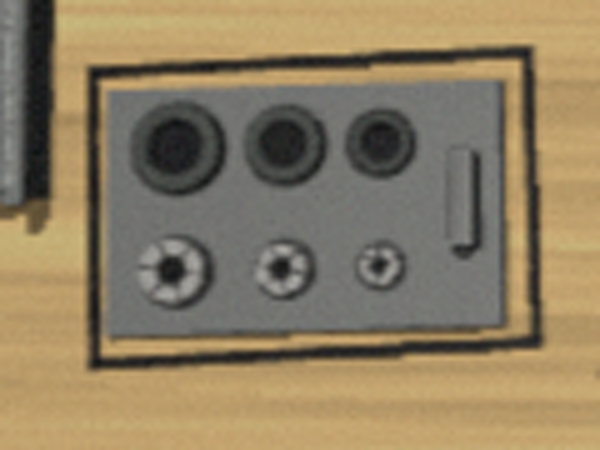

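The rack stands inside the home outline, about 3 mm off centre and 1° off square. All six parts are seated beside their mates and the arm is clear.

```bash
python3 -c "
from h import *
print(order.sign_off())"
```

```text
the job is handed in; nothing more can be done
None
```

The job is handed in: all six parts sit fully home in their bores, each collet beside its nut, and the rack is back inside its home outline, about 4 mm off centre and 1° off square.

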